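Charge the figurine polisher

TASK

Turn the black knob on the grey control box until the yellow pointer lines up with the red mark (not the blue one), then set every grey clay bird from the plaster board down gently into the green polishing bowl, without dropping or knocking them. After that pour all the brown chips out of the blue cup into the bowl over the birds, stand the emptied cup upright in the middle of the cork mat, and last of all push the red-tipped switch lever fully over to the far side. The pointer must still be on the red mark at the end, and leave the other things on the bench where they are.

Things in the scene. Friction and masses are not known exactly. Their poses are not given: they have to be found in the camera images.
- tub_in (a point): Centre of the inner floor of the fixed green round polishing bowl on its grey base; z up. Floor 46 mm above the table; the bowl's wall rises to 110 mm above the table, outer radius 112 mm at the bottom to 118 mm at the rim, wall 5 mm (inner radius 107 to 113 mm).
- console: Fixed grey control box, 170 mm (its x) by 230 mm (its y), top face 60 mm above the table; origin under its centre; x from its front (robot side) to its back, y to its left. On top: the knob at (-30, 55) mm, the lever at (-30, -68) mm on a black housing 70 x 50 x 25 mm, and the scale with pointer and marks along y at x about 55 mm, no taller than 9 mm.
- knob (a joint): Angle of the knob, 0 to 6 rad, growing counter-clockwise seen from above. It stays where it is left (friction 0.05 N m) and drives the pointer by a screw: 15 mm of pointer travel towards the box's +y per rad counter-clockwise.
- knob_grip (a point): Point on the vertical axis of the black knob at gripping height, 96 mm above the table, in the middle of its upright bar grip; this point turns with the knob: x runs along the bar (54 mm long), y across it (16 mm thick). The bar spans 74 to 108 mm above the table; below it a 56 mm disc.
- pointer_tip (a point): Tip of the yellow pointer on the scale, which slides along the box's y when the knob turns; total travel 90 mm, centred on the box.
- mark_red: Red mark, a flat bar 20 x 6 x 3 mm on top of the control box beyond the pointer's tip, its long side along x (same axes as the box); origin under its centre. The pointer is lined up when the tip and this origin have the same y in the mark's frame.
- mark_blue: Blue mark, same bar, for another kind of work: not the one wanted. Red and blue may lie on either side.
- switch (a joint): Angle of the lever switch: 0 leans towards the box's -x (off), 1.0 rad leans towards +x (on, fully over). It stays where it is left (friction 0.06 N m).
- switch_tip (a point): Centre of the red ball (26 mm across) at the top of the lever, 55 mm from its pivot, which lies 82 mm above the table on an axis along the box's y; the ball is about 130 mm above the table at both ends.
- cup: Blue glazed cup, open on top, 90 mm high, 60 mm across at the foot and 68 mm at the rim, wall 3 mm, floor 5 mm thick, 150 g; origin at the centre of its underside, z towards its mouth. It starts upright on the table holding the chips. Cup and chips are glazed and slippery: the chips slide out when the cup is tipped about 110 degrees or more.
- mat: Fixed round cork mat, 96 mm across, 4 mm thick, origin at the centre of its underside.
- bird0: Grey clay bird, an egg-shaped figure 88 mm high and 54 mm across at its widest (20 to 40 mm above its 42 mm foot), 120 g; origin at the centre of its foot, z towards its head. It starts standing on a fixed white plaster board, 200 x 200 x 8 mm, on the table. Two to four of four are present.
- bird1: Grey clay bird, an egg-shaped figure 88 mm high and 54 mm across at its widest (20 to 40 mm above its 42 mm foot), 120 g; origin at the centre of its foot, z towards its head. It starts standing on a fixed white plaster board, 200 x 200 x 8 mm, on the table. Two to four of four are present.
- bird2: Grey clay bird, an egg-shaped figure 88 mm high and 54 mm across at its widest (20 to 40 mm above its 42 mm foot), 120 g; origin at the centre of its foot, z towards its head. It starts standing on a fixed white plaster board, 200 x 200 x 8 mm, on the table. Two to four of four are present.
- bird3: Grey clay bird, an egg-shaped figure 88 mm high and 54 mm across at its widest (20 to 40 mm above its 42 mm foot), 120 g; origin at the centre of its foot, z towards its head. It starts standing on a fixed white plaster board, 200 x 200 x 8 mm, on the table. Two to four of four are present.
- chip0: Brown glazed polishing chip, a rounded 17 mm cube of 12 g, in the cup at the start; origin at the centre of its underside as built. Four to six of six are present.
- chip1: Brown glazed polishing chip, a rounded 17 mm cube of 12 g, in the cup at the start; origin at the centre of its underside as built. Four to six of six are present.
- chip2: Brown glazed polishing chip, a rounded 17 mm cube of 12 g, in the cup at the start; origin at the centre of its underside as built. Four to six of six are present.
- chip3: Brown glazed polishing chip, a rounded 17 mm cube of 12 g, in the cup at the start; origin at the centre of its underside as built. Four to six of six are present.
- chip4: Brown glazed polishing chip, a rounded 17 mm cube of 12 g, in the cup at the start; origin at the centre of its underside as built. Four to six of six are present.
- chip5: Brown glazed polishing chip, a rounded 17 mm cube of 12 g, in the cup at the start; origin at the centre of its underside as built. Four to six of six are present.
- brush: Bystander: wooden brush 170 mm long, lying on the table to the left of the bowl.
- weight: Bystander: brass weight, 56 mm across and 72 mm high, on the table to the right of the bowl.

How it is judged:
By the outcome, as a careful person would: the job done as asked, in the order asked, and still so for the second after the job is handed in, with the robot touching nothing.
Of bird0, bird1, bird2, bird3 only 2 to 4 are there at a start; the rules pass over those that are not, and their reading is None.
Of chip2, chip3, chip4, chip5 only 2 to 4 are there at a start; the rules pass over those that are not, and their reading is None.
At some moment in a run one of bird0, bird1, bird2, bird3 may be knocked a few centimetres aside while the robot is not near it.
It also fails if it takes over 210 s, if anything falls off the work surface, if the arm or the gripper's body presses on something with over 40 N, if the wrist force passes 120 N, or if a joint passes its speed limit or range.

ROBOT

A 7-joint arm with a two-finger parallel gripper is mounted at the origin on the work surface. World frame = base frame: x ahead of the robot, y to its left, z up, the work surface at z = 0. Lengths are in m, angles in rad, forces in N, time in s.
With the tool pointing down it reaches from about 0.425 to 0.875 m from the base axis. Payload 4.7 kg.
Tool frame: the origin (TCP) lies between the finger pads; the fingertips stand 19 mm ahead of it and the grasp point (between the pads) is the TCP (ctrl.tip_extent is the distance from the TCP to the fingertips, in m); z points along the fingers, y is the line along which they close (so a half turn about z gives the same grasp; the last joint's range is limited). The gripper opens to 87 mm and grips with 3 to 60 N. Pads are 19 mm wide; open, the fingers measure 117 mm over their backs; the gripper's body (75 mm by 190 mm) begins 51 mm behind the grasp point.
Start: joints at [-1.245, 0.321, -0.07, 1.45, 0.023, 1.371, -0.057], TCP at [0.199, 0.619, 0.204] pointing down, gripper open.
Joint ranges: [-2.86, 2.86], [-0.3, 2.09], [-1.38, 1.24], [0.06, 2.45], [-1.56, 4.7], [0.09, 2.05], [-2.69, 2.69]. Speed limits (rad/s): [2.57, 2.57, 3.14, 3.14, 3.14, 3.14, 3.14].

INTERFACE

Orientations are given as a rotation vector (axis times angle).
In Python, from bench import ctrl gives the robot as it stands.
- The arm moves only by the shell command python3 -m crank 'ROWS' [OPENING] [FORCE]. ROWS is JSON, a list of rows, each an object of numbers: "tx", "ty", "tz": the shift along the tool's x, y, z in mm; "turn": the turn about the tool's z in units of 5 degrees (1.0 is 5 degrees). In form: [{"tx": .., "ty": .., "tz": .., "turn": ..}, ...]. A call has 1 to 5 rows; each row is the pose to reach, as a shift and turn from the pose commanded when the call began, along the tool's axes at that moment; what a row does not reach only later rows make up. A row lasts 1/8 s, in which the tool goes at most 62.5 mm and 10.7 degrees, less where a joint would pass 70% of its speed; a pose out of reach is approached as far as the arm can. A call with a gripper value outside its range is refused whole. OPENING is the finger opening in mm, from 0 to 87, set as the call begins (- or left out, the last holds). The fingers move at their own pace and stop on an object; FORCE is the grip in N (left out, the last holds). Time passes only in rows, so rows that repeat a pose let the fingers close. It gives the time, the measured TCP pose, the force, the opening and the grip force at its end, in the units of the state.
- ctrl.get_state(): the state, without advancing time (a new reading comes with each control period).
- ctrl.get_image(name): name is "scene" or "top"; returns (picture, depth): 384x512x3 uint8, red, green, blue; 384x512 float32, m along the optical axis (not along the pixel's ray), 0 where there is no reading.
- ctrl.camera_model(name): a dict with "intrinsics" (3x3 intrinsics, pixels), "origin" and "orientation" of the camera in the world. Camera axes: x right, y down, z forward; pixel columns grow to the right and rows downward; lengths in m; the calibration is good to about 2 mm. A picture is of the moment at which its call begins. camera_model takes no time and is no camera call.
- ctrl.close_job(): hands the job in; it is judged then, once.
Trained networks look in the newest picture that a camera, given by its name, has taken for a name from the list of things; names that differ only in an ending like _2 or _b are one class to them, and where a whole thing is asked for, a point or a joint stands for the part that bears it (a point fixed in the world has none). Each returns a list of dicts, best first, with "confidence" (0 to 1); they miss things now and then, are a little off and sometimes report something else, mostly with a low value. They report only what shows in the picture. A call takes as long as a camera call.
- ctrl.recognise(camera, query): "xyz" ([x, y, z] in m, in world coordinates, good to about 4 mm: the middle of the surface that is visible of it).
- ctrl.mark_of(camera, query): "xyz" ([x, y, z] in m, in world coordinates, good to about 4 mm: a listed point, or the origin of a listed thing).
The state is a dict: "time": time; "joint_positions": joint angles; "qd": joint speeds; "joint_torque": joint torques, N m; "position": TCP position; "tool_rot": TCP orientation; "ft_force": force on the tool from outside, world axes, zero at the start; "torque": the same for the moment, N m; "grip_width": opening from 0.0 (shut) to 1.0 (fully open); "grip_force": force on a finger pad.
Only numpy, scipy, OpenCV 4.12 (cv2) and the standard library are available. Lean on these libraries where they do the work, as an engineer would, in place of code of your own. Each camera call takes 0.05 s, during which the arm holds its last target. There are 200 camera calls.

## Working session

There is one attempt and no reset: what is moved stays moved. The work goes in short steps, Python scripts to look and compute and a shell command to move; the robot and the scene stay as the last step left them, time stands still between calls to the robot, and variables do not carry over. Pictures are saved under pics/ and viewed, at most 14 in all, crops included, and the job is handed in when it is done.

```bash
mkdir -p pics; ls; cat > h.py <<'E'
import numpy as np, cv2, sys
from bench import ctrl
from scipy.spatial.transform import Rotation as R
def save(cam,name):
    im,d=ctrl.get_image(cam); cv2.imwrite(f'pics/{name}.png',im[...,::-1]); return im,d
def cloud(cam,d):
    m=ctrl.camera_model(cam);K=np.array(m['intrinsics']);v,u=np.mgrid[:384,:512]
    p=np.stack([(u-K[0,2])/K[0,0]*d,(v-K[1,2])/K[1,1]*d,d],-1)
    o=np.array(m['orientation']); o=o if o.shape==(3,3) else R.from_rotvec(o).as_matrix() if o.size==3 else None
    return p@o.T+np.array(m['origin'])
def st():
    s=ctrl.get_state(); Rm=R.from_rotvec(s['tool_rot']).as_matrix()
    return s,np.array(s['position']),Rm
def to(target,yaw=None):
    """tool-axis shift (mm) to a world target; yaw = wanted direction (deg, world) of tool y"""
    s,p,Rm=st(); d=Rm.T@(np.array(target)-p)*1000
    out='tx %.1f ty %.1f tz %.1f'%tuple(d)
    if yaw is not None:
        c=np.degrees(np.arctan2(Rm[1,1],Rm[0,1])); a=(c-yaw+90)%180-90
        out+=' turn %.2f (cur yaw %.1f)'%(a/5,c)
    print('t%.2f'%s['time'],out)
E
python3 - <<'E'
from h import *
for c in ['scene','top']:
    save(c,c+'0'); m=ctrl.camera_model(c);print(c,np.round(m['origin'],3),np.round(m['orientation'],3).tolist(),np.round(m['intrinsics'],1).tolist())
s,p,Rm=st();print(s,Rm.round(3))
for q in ['tub_in','console','knob_grip','pointer_tip','mark_red','mark_blue','switch_tip','cup','mat','bird0','chip0','brush','weight']:
    for c in ['top','scene']:
        print(q,c,[(np.round(r['xyz'],3).tolist(),round(r['confidence'],2)) for r in ctrl.mark_of(c,q)])
E
```

```text
pics
scene [1.239 0.234 0.714] [-1.421, -2.048, 0.914] [[388.1, 0.0, 253.2], [0.0, 388.1, 192.3], [0.0, 0.0, 1.0]]
top [0.458 0.011 1.111] [-2.163, 2.202, -0.149] [[396.7, 0.0, 255.0], [0.0, 396.7, 193.4], [0.0, 0.0, 1.0]]
{'time': 0.1, 'joint_positions': array([-1.24487667,  0.3217293 , -0.07008021,  1.45158115,  0.02259513,
        1.3708203 , -0.05691395]), 'qd': array([-0.00015017, -0.00062476,  0.00038026, -0.00277807, -0.00153895,
        0.00132547, -0.00040957]), 'joint_torque': array([-1.72221467e-04, -4.92571449e+01, -4.06008130e-01, -3.13396990e+01,
       -6.41762861e-02,  3.94692470e-02,  8.07478978e-05]), 'position': array([0.19929526, 0.6181158 , 0.20266947]), 'tool_rot': array([-4.87780749e-01, -3.10331072e+00,  2.73646740e-03]), 'ft_force': array([-0.97266962,  0.05888488, -0.53651226]), 'torque': array([-0.04198308,  0.00183306, -0.00337278]), 'grip_force': 0.0, 'grip_width': 1.000815139680457} [[-0.952  0.307 -0.   ]
 [ 0.307  0.952 -0.002]
 [-0.    -0.002 -1.   ]]
tub_in top [([0.475, -0.282, -0.002], 0.64), ([0.63, -0.003, 0.049], 0.61)]
tub_in scene [([0.63, -0.
[... 816 characters left out ...]
.444, -0.076, 0.001], 0.93), ([0.544, -0.326, 0.056], 0.61)]
mat scene [([0.411, -0.337, 0.129], 0.32)]
bird0 top [([0.426, 0.237, 0.008], 0.79), ([0.536, 0.23, 0.005], 0.57)]
bird0 scene [([0.426, 0.238, 0.008], 0.83), ([0.538, 0.231, 0.008], 0.73)]
chip0 top [([0.629, -0.004, 0.046], 0.61), ([0.458, -0.222, 0.097], 0.61), ([0.445, 0.09, 0.005], 0.6), ([0.422, 0.084, 0.004], 0.57), ([0.423, 0.075, 0.006], 0.51), ([0.447, 0.067, 0.006], 0.48), ([0.718, -0.195, -0.003], 0.16)]
chip0 scene [([0.436, 0.077, 0.003], 0.49)]
brush top [([0.706, 0.204, -0.002], 0.79)]
brush scene [([0.701, 0.208, 0.0], 0.93)]
weight top [([0.719, -0.195, -0.002], 0.82)]
weight scene [([0.716, -0.197, 0.005], 0.86)]
```

View pics/top0.png

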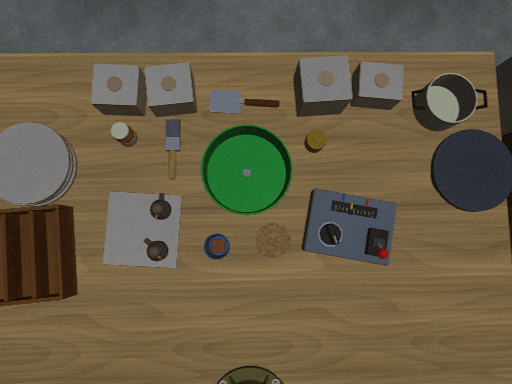

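View pics/scene0.png

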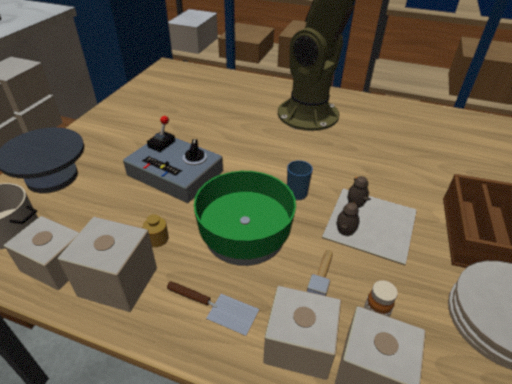

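Two birds stand on the board at (160,209) and (157,250). The cup is at (217,246), the mat at (272,240), the knob at (330,234), the red mark at about (367,201), the blue mark at about (344,197) and the pointer at about (351,206). Next I measure the console in detail.

```bash
cat > con.py <<'E'
from h import *
def console(name=None):
    im,d=ctrl.get_image('top'); P=cloud('top',d); hsv=cv2.cvtColor(im,cv2.COLOR_RGB2HSV)
    roi=np.zeros((384,512),bool); roi[180:275,295:405]=1
    z=P[...,2]; top=roi&(abs(z-.06)<.007)
    cnt=top.astype(np.uint8); cnt=cv2.morphologyEx(cnt,cv2.MORPH_CLOSE,np.ones((25,25)))
    q=P[top][:,:2]; r=cv2.minAreaRect((q*1000).astype(np.float32)); 
    bar=roi&(z>.1)&(z<.115)&(np.hypot(P[...,0]-.462,P[...,1]+.218)<.035)
    b=P[bar][:,:2]; rb=cv2.minAreaRect((b*1000).astype(np.float32)); w,v=np.linalg.eigh(np.cov(b.T)); ang=np.degrees(np.arctan2(v[1,1],v[0,1]))
    H,S,V=[hsv[...,i].astype(int) for i in range(3)]
    low=roi&(z>.055)&(z<.078)
    masks=dict(red=low&((H<6)|(H>172))&(S>120)&(V>60),yellow=low&(H>20)&(H<35)&(S>140)&(V>60),blue=low&(H>100)&(H<125)&(S>150)&(V>60))
    out={k:(P[m][:,:3].mean(0).round(4),m.sum()) for k,m in masks.items()}
    print('rect',r,'bar',rb,'axis',ang.round(1),b.mean(0).round(4),bar.sum()); print(out)
    if name: cv2.imwrite(f'pics/{name}.png',cv2.resize(im[180:275,295:405,::-1],None,fx=6,fy=6,interpolation=cv2.INTER_CUBIC))
    return im,P,masks,r
E
python3 -c "
from con import *
im,P,m,r=console('con0')"
```

```text
rect ((475.61090087890625, -276.0304260253906), (229.4674835205078, 169.3217315673828), 78.59808349609375) bar ((457.0767517089844, -216.07485961914062), (53.73988723754883, 16.75547981262207), 17.115760803222656) axis -162.9 [ 0.4572 -0.2157] 137
{'red': (array([ 0.5276, -0.3276,  0.0601]), np.int64(21)), 'yellow': (array([ 0.5281, -0.2793,  0.062 ]), np.int64(15)), 'blue': (array([ 0.5554, -0.2598,  0.0608]), np.int64(12))}
```

View pics/con0.png

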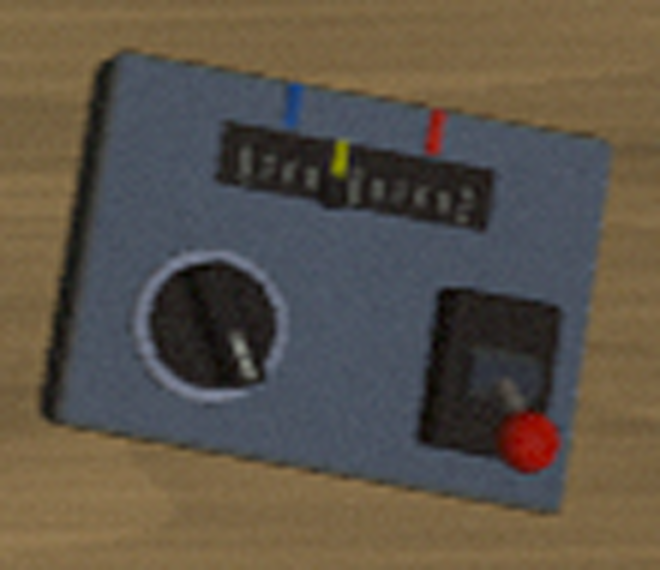

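The console reads consistently: yaw is about −11.4° and the knob is at (0.457, −0.216). The pointer (pixel 352,206) has to move towards −y to the red mark (367,202), which means turning clockwise.

```bash
cat >> con.py <<'E'
C=np.array([.4756,-.276]); A=np.radians(78.6-90); EX=np.array([np.cos(A),np.sin(A)]); EY=np.array([-EX[1],EX[0]])
def boxy(n=3):
    rs=[]
    for _ in range(n):
        im,d=ctrl.get_image('top'); m=ctrl.camera_model('top');K=np.array(m['intrinsics']);o=np.array(m['orientation']);Rm=R.from_rotvec(o).as_matrix() if o.size==3 else o
        v,u=np.mgrid[:384,:512]; ray=np.stack([(u-K[0,2])/K[0,0],(v-K[1,2])/K[1,1],np.ones_like(u)],-1)@Rm.T; O=np.array(m['origin'])
        def plane(z): return (O+ray*((z-O[2])/ray[...,2])[...,None])[...,:2]
        f=im.astype(float); r,g,b=f[...,0],f[...,1],f[...,2]; o_={}
        for k,w,z in [('red',r-np.maximum(g,b),.063),('yellow',np.minimum(r,g)-b-20,.066),('blue',b-r-40,.063)]:
            q=(plane(z)-C)@np.stack([EX,EY],1); lo,hi=(.03,.065) if k=='yellow' else (.055,.085)
            w=np.where((abs(q[...,1])<.1)&(q[...,0]>lo)&(q[...,0]<hi)&(w>15),w,0)
            o_[k]=(np.array([ (q[...,i]*w).sum()/max(w.sum(),1) for i in (0,1)])*1000).round(1).tolist()+[int((w>0).sum())]
        rs.append(o_)
    for k in rs[0]: print(k,[x[k] for x in rs])
    D=np.mean([x['red'][1]-x['yellow'][1] for x in rs]); print('need mm',D,'units cw',-D/15/np.radians(5))
E
python3 - <<'E'
from con import *
boxy()
s,p,Rm=st(); print(p)
to([.48,.30,.30],72); to([.457,-.216,.25])
E
```

```text
red [[74.7, -26.4, 38], [74.9, -29.2, 40], [74.9, -29.3, 39]]
yellow [[53.0, 8.3, 16], [53.0, 8.3, 17], [52.8, 8.2, 16]]
blue [[73.6, 32.0, 16], [73.5, 32.0, 16], [73.7, 32.0, 16]]
need mm -36.56666666666667 units cw 27.93487561148947
[0.19944327 0.61868445 0.20372079]
t1.60 tx -364.8 ty -217.2 tz -96.3 turn 0.03 (cur yaw 72.1)
t1.60 tx -501.2 ty -715.4 tz -46.4
```

```bash
python3 -m crank '[{"tz":-60},{"tx":-60,"ty":-35,"tz":-90},{"tx":-115,"ty":-68,"tz":-96},{"tx":-168,"ty":-100,"tz":-96},{"tx":-220,"ty":-130,"tz":-96}]' 87 20; python3 -m crank '[{"tx":-50,"ty":-30},{"tx":-100,"ty":-60},{"tx":-145,"ty":-87},{"tx":-145,"ty":-87},{"tx":-145,"ty":-87}]'; python3 -c "
from h import *
print(st()[0]['joint_positions'].round(2));to([.457,-.216,.25],107.1)"
```

```text
[-1.24  0.32 -0.07  1.45  0.02  1.37 -0.06]
t1.60 tx -501.2 ty -715.4 tz -46.4 turn -6.99 (cur yaw 72.1)$[0]: bad value
$[0]: bad value
```

```bash
python3 -m crank '[{"tx":0,"ty":0,"tz":-60,"turn":0},{"tx":-60,"ty":-35,"tz":-90,"turn":0},{"tx":-115,"ty":-68,"tz":-96,"turn":0},{"tx":-168,"ty":-100,"tz":-96,"turn":0},{"tx":-220,"ty":-130,"tz":-96,"turn":0}]' 87 20; python3 -m crank '[{"tx":-50,"ty":-30,"tz":0,"turn":0},{"tx":-100,"ty":-60,"tz":0,"turn":-2},{"tx":-145,"ty":-87,"tz":0,"turn":-4},{"tx":-145,"ty":-87,"tz":0,"turn":-6},{"tx":-145,"ty":-87,"tz":0,"turn":-7}]'; python3 -c "
from h import *
print(st()[0]['joint_positions'].round(2));to([.457,-.216,.25],107.1)"
```

```text
time: 2.22
position: [0.3626, 0.4344, 0.3003]
tool_rot: [0.487, 3.103, 0.002]
ft_force: [1.1, 1.1, -0.1]
grip_width: 1.004
grip_force: 0.0
time: 2.85
position: [0.4733, 0.3077, 0.2998]
tool_rot: [-0.47, 3.106, 0.001]
ft_force: [-0.5, -0.6, -0.1]
grip_width: 0.997
grip_force: 0.0
[-0.78  0.11  0.17  1.52 -0.02  1.52  1.26]
t2.85 tx 170.6 ty -495.4 tz 49.6 turn 0.02 (cur yaw 107.2)
```

```bash
python3 -m crank '[{"tx":20,"ty":-57,"tz":0,"turn":0},{"tx":40,"ty":-114,"tz":0,"turn":0},{"tx":60,"ty":-172,"tz":0,"turn":0},{"tx":79,"ty":-230,"tz":0,"turn":0},{"tx":99,"ty":-287,"tz":0,"turn":0}]'; python3 -m crank '[{"tx":20,"ty":-55,"tz":10,"turn":0},{"tx":40,"ty":-110,"tz":20,"turn":0},{"tx":60,"ty":-165,"tz":40,"turn":0},{"tx":72,"ty":-208,"tz":50,"turn":0},{"tx":72,"ty":-208,"tz":100,"turn":0}]'; python3 -c "
from con import *
print(st()[0]['joint_positions'].round(2));to([.457,-.216,.096],107.1)"
```

```text
time: 3.48
position: [0.4624, 0.0031, 0.2999]
tool_rot: [-0.468, 3.105, 0.001]
ft_force: [0.4, -0.3, 0.1]
grip_width: 0.997
grip_force: 0.0
time: 4.1
position: [0.4563, -0.2203, 0.2018]
tool_rot: [-0.456, 3.102, -0.006]
ft_force: [0.8, 1.0, -0.6]
grip_width: 1.001
grip_force: 0.0
[-0.34 -0.01  0.74  1.83  0.01  1.31  2.26]
t4.10 tx -1.2 ty 4.4 tz 105.7 turn -0.08 (cur yaw 106.7)
```

```bash
python3 -m crank '[{"tx":-1,"ty":4,"tz":50,"turn":0},{"tx":-1,"ty":4,"tz":90,"turn":0},{"tx":-1,"ty":4,"tz":104,"turn":0},{"tx":-1,"ty":4,"tz":104,"turn":0}]'; python3 -m crank '[{"tx":0,"ty":0,"tz":0,"turn":0},{"tx":0,"ty":0,"tz":0,"turn":0},{"tx":0,"ty":0,"tz":0,"turn":0},{"tx":0,"ty":0,"tz":0,"turn":0},{"tx":0,"ty":0,"tz":0,"turn":0}]' 5 20;  python3 -c "
from con import *
print(st()[0]['joint_positions'].round(2));to([.457,-.216,.096],107.1)"
```

```text
time: 4.6
position: [0.4548, -0.2107, 0.0957]
tool_rot: [0.468, -3.106, 0.0]
ft_force: [0.7, -0.4, 0.7]
grip_width: 1.001
grip_force: 0.0
time: 5.22
position: [0.4549, -0.2107, 0.0957]
tool_rot: [-0.468, 3.106, 0.0]
ft_force: [0.1, 0.2, 1.4]
grip_width: 0.516
grip_force: 0.0
[-0.33  0.1   0.75  1.97 -0.07  1.1   2.32]
t5.22 tx -0.4 ty -5.7 tz -0.3 turn 0.01 (cur yaw 107.1)
```

```bash
python3 -m crank '[{"tx":0,"ty":-5.5,"tz":0,"turn":0},{"tx":0,"ty":-5.5,"tz":0,"turn":0},{"tx":0,"ty":-5.5,"tz":0,"turn":0},{"tx":0,"ty":-5.5,"tz":0,"turn":0},{"tx":0,"ty":-5.5,"tz":0,"turn":0}]' 5 20; python3 -m crank '[{"tx":0,"ty":0,"tz":0,"turn":0},{"tx":0,"ty":0,"tz":0,"turn":0}]'; python3 -c "
from con import *
s=st()[0];print(s['ft_force'],s['torque']);to([.457,-.216,.096],107.1)"
```

```text
time: 5.85
position: [0.4565, -0.2158, 0.0956]
tool_rot: [0.468, -3.106, -0.0]
ft_force: [0.1, 0.0, 0.2]
grip_width: 0.071
grip_force: 0.0
time: 6.1
position: [0.4565, -0.2159, 0.0956]
tool_rot: [-0.468, 3.106, 0.0]
ft_force: [-0.6, 0.9, -0.8]
grip_width: 0.057
grip_force: 0.0
[-0.61363479  0.88454202 -0.76057477] [0.01245491 0.03938055 0.01632149]
t6.10 tx -0.4 ty -0.2 tz -0.4 turn 0.01 (cur yaw 107.1)
```

```bash
python3 - <<'E'
from con import *
im,d=ctrl.get_image('top'); a=cv2.resize(im[150:300,270:420,::-1],(400,400),interpolation=cv2.INTER_CUBIC)
im,d=ctrl.get_image('scene'); b=cv2.resize(im[90:210,110:240,::-1],(400,400),interpolation=cv2.INTER_CUBIC)
cv2.imwrite('pics/knob1.png',np.hstack([a,b])); s=st()[0]; print(s['grip_width'],s['grip_force'],s['joint_positions'])
E
```

```text
0.058705950153502634 0.0 [-0.31833451  0.10860153  0.75315269  1.96232514 -0.08333738  1.10125867
  2.33955652]
```

View pics/knob1.png

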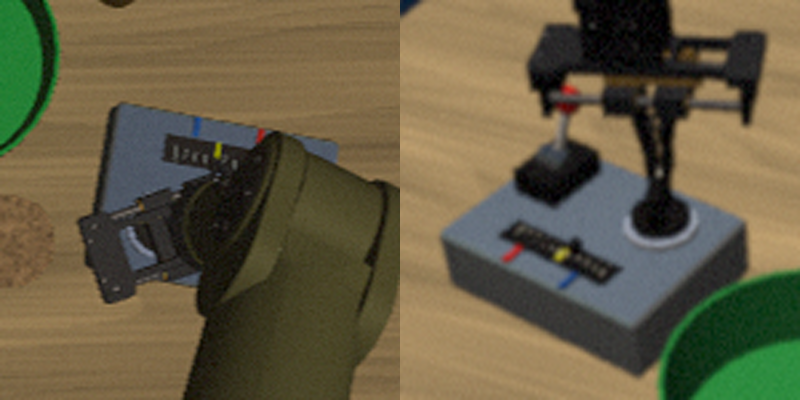

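```bash
python3 -m crank '[{"tx":0,"ty":0,"tz":0,"turn":1},{"tx":0,"ty":0,"tz":0,"turn":2},{"tx":0,"ty":0,"tz":0,"turn":3},{"tx":0,"ty":0,"tz":0,"turn":4},{"tx":0,"ty":0,"tz":0,"turn":4}]'; python3 - <<'E'
from con import *
s=st()[0]; print(s['torque'],s['ft_force'],s['grip_width'])
boxy(1)
im,d=ctrl.get_image('scene');P=cloud('scene',d); m=(np.hypot(P[...,0]-.457,P[...,1]+.216)<.04)&(P[...,2]>.05)&(P[...,2]<.2)
for z in np.arange(.055,.16,.01):
    q=P[m&(abs(P[...,2]-z)<.005)]; print(z.round(3),len(q), q.mean(0).round(3) if len(q) else '', np.ptp(q,0).round(3) if len(q) else '')
E
```

```text
time: 6.82
position: [0.4565, -0.2159, 0.0956]
tool_rot: [0.077, 3.141, 0.0]
ft_force: [0.4, -0.1, 0.0]
grip_width: 0.059
grip_force: 0.0
[ 0.02003543  0.00934143 -0.02409877] [ 0.36725971 -0.10952941  0.02375831] 0.059064406150358684
red [[78.2, -25.6, 34]]
yellow [[52.8, 7.0, 18]]
blue [[73.5, 32.0, 16]]
need mm -32.6 units cw 24.904565495019785
0.055 69 [ 0.468 -0.198  0.059] [0.077 0.076 0.004]
0.065 136 [ 0.473 -0.208  0.064] [0.075 0.074 0.01 ]
0.075 136 [ 0.466 -0.214  0.075] [0.053 0.055 0.01 ]
0.085 30 [ 0.473 -0.211  0.085] [0.053 0.016 0.01 ]
0.095 24 [ 0.476 -0.21   0.095] [0.039 0.013 0.009]
0.105 52 [ 0.473 -0.213  0.106] [0.04  0.023 0.008]
0.115 23 [ 0.463 -0.213  0.117] [0.023 0.023 0.008]
0.125 31 [ 0.462 -0.212  0.125] [0.024 0.022 0.009]
0.135 37 [ 0.463 -0.213  0.135] [0.024 0.022 0.01 ]
0.145 39 [ 0.463 -0.213  0.145] [0.024 0.03  0.01 ]
0.155 46 [ 0.464 -0.214  0.156] [0.023 0.033 0.01 ]
```

The pointer only moved 1.2 mm, so the grip is loose and the bar sits slack between the fingers. I'll close fully.

```bash
python3 -m crank '[{"tx":0,"ty":0,"tz":0,"turn":0},{"tx":0,"ty":0,"tz":0,"turn":0},{"tx":0,"ty":0,"tz":0,"turn":0},{"tx":0,"ty":0,"tz":0,"turn":0}]' 0 30; python3 - <<'E'
from con import *
s=st()[0]; print(s['torque'],s['ft_force'],s['grip_width'])
boxy(1)
E
```

```text
time: 7.42
position: [0.4565, -0.2159, 0.0956]
tool_rot: [0.078, 3.141, 0.0]
ft_force: [0.4, -0.5, -0.1]
grip_width: 0.006
grip_force: 0.0
[ 0.0393208   0.00611572 -0.0498638 ] [ 0.43699875 -0.49043964 -0.06461668] 0.005752872992212238
red [[78.4, -25.4, 37]]
yellow [[52.0, 2.2, 23]]
blue [[73.4, 32.0, 16]]
need mm -27.599999999999998 units cw 21.084846860814295
```

```bash
python3 -m crank '[{"tx":0,"ty":0,"tz":0,"turn":2},{"tx":0,"ty":0,"tz":0,"turn":4},{"tx":0,"ty":0,"tz":0,"turn":6},{"tx":0,"ty":0,"tz":0,"turn":8},{"tx":0,"ty":0,"tz":0,"turn":10}]';python3 -m crank '[{"tx":0,"ty":0,"tz":0,"turn":2},{"tx":0,"ty":0,"tz":0,"turn":4},{"tx":0,"ty":0,"tz":0,"turn":6},{"tx":0,"ty":0,"tz":0,"turn":8},{"tx":0,"ty":0,"tz":0,"turn":8}]'; python3 - <<'E'
from con import *
s=st()[0]; print(s['torque'],s['ft_force'],s['grip_width'])
to([.457,-.216,.096],107.1)
boxy(2)
E
```

```text
time: 8.1
position: [0.4565, -0.2159, 0.0956]
tool_rot: [1.406, 2.809, 0.0]
ft_force: [0.0, 0.1, -0.4]
grip_width: 0.005
grip_force: 0.0
time: 8.72
position: [0.4566, -0.2159, 0.0956]
tool_rot: [2.274, 2.168, 0.0]
ft_force: [-0.7, 0.1, 0.3]
grip_width: 0.005
grip_force: 0.0
[-0.0985823   0.07005951  0.0386365 ] [-0.69075873  0.07475885  0.32215024] 0.004981866041287465
t8.72 tx -0.1 ty 0.5 tz -0.4 turn 14.03 (cur yaw -2.7)
red [[77.8, -26.1, 31], [78.2, -26.7, 35]]
yellow [[44.4, -16.3, 7], [44.4, -14.8, 7]]
blue [[0.0, 0.0, 0], [0.0, 0.0, 0]]
need mm -10.85 units cw 8.288789436225908
```

```bash
python3 -m crank '[{"tx":0,"ty":0,"tz":0,"turn":2},{"tx":0,"ty":0,"tz":0,"turn":4},{"tx":0,"ty":0,"tz":0,"turn":6},{"tx":0,"ty":0,"tz":0,"turn":6},{"tx":0,"ty":0,"tz":0,"turn":6}]'; python3 - <<'E'
from con import *
print(st()[0]['torque'])
im,d=ctrl.get_image('scene');b=cv2.resize(im[110:210,110:240,::-1],(780,600),interpolation=cv2.INTER_CUBIC)
cv2.imwrite('pics/knob2.png',b)
E
```

```text
time: 9.45
position: [0.4565, -0.2159, 0.0956]
tool_rot: [-2.756, -1.508, -0.0]
ft_force: [-0.4, -0.2, -0.1]
grip_width: 0.007
grip_force: 0.0
[-0.08267126  0.07723856 -0.02726009]
```

View pics/knob2.png

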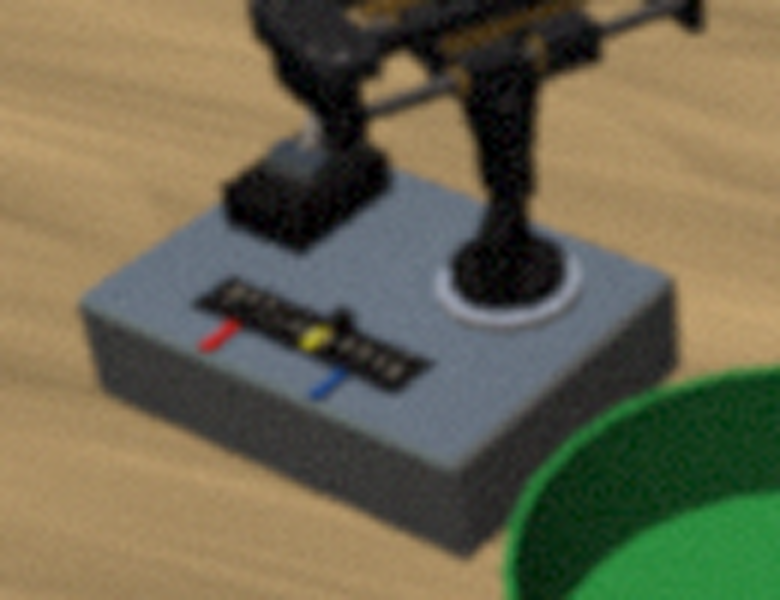

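The scene shows the pointer (316,338) still far from red (220,335). The closed fingertips look to be above the bar, so I'll raise the arm and check the real tip height.

```bash
python3 -m crank '[{"tx":0,"ty":0,"tz":-50,"turn":0},{"tx":0,"ty":0,"tz":-60,"turn":0},{"tx":0,"ty":0,"tz":-60,"turn":0}]'; python3 - <<'E'
from con import *
s,p,Rm=st(); print(ctrl.tip_extent,p)
im,d=ctrl.get_image('scene');P=cloud('scene',d)
m=(np.hypot(P[...,0]-p[0],P[...,1]-p[1])<.035)&(P[...,2]>.05)&(P[...,2]<.26)
for z in np.arange(.065,.25,.008):
    q=P[m&(abs(P[...,2]-z)<.004)]; print(z.round(3),len(q), q.mean(0).round(3) if len(q) else '', np.ptp(q,0).round(3) if len(q) else '')
b=cv2.resize(im[70:200,130:240,::-1],(500,590),interpolation=cv2.INTER_CUBIC); cv2.imwrite('pics/knob3.png',b); boxy(1)
E
```

```text
time: 9.88
position: [0.457, -0.2158, 0.156]
tool_rot: [2.758, 1.504, 0.003]
ft_force: [-0.1, 1.3, -0.4]
grip_width: 0.005
grip_force: 0.0
0.019 [ 0.45697952 -0.21584949  0.15598006]
0.065 81 [ 0.472 -0.204  0.065] [0.063 0.068 0.008]
0.073 124 [ 0.467 -0.213  0.074] [0.055 0.055 0.007]
0.081 34 [ 0.469 -0.212  0.08 ] [0.055 0.04  0.007]
0.089 22 [ 0.475 -0.211  0.089] [0.053 0.016 0.007]
0.097 22 [ 0.473 -0.21   0.097] [0.041 0.012 0.008]
0.105 75 [ 0.463 -0.217  0.106] [0.054 0.025 0.008]
0.113 2 [ 0.445 -0.219  0.109] [0.003 0.005 0.   ]
0.121 0  
0.129 0  
0.137 0  
0.145 0  
0.153 0  
0.161 0  
0.169 0  
0.177 24 [ 0.463 -0.212  0.178] [0.016 0.026 0.007]
0.185 28 [ 0.463 -0.213  0.186] [0.014 0.029 0.007]
0.193 25 [ 0.462 -0.211  0.193] [0.017 0.029 0.007]
0.201 27 [ 0.463 -0.21   0.201] [0.02  0.029 0.008]
0.209 32 [ 0.464 -0.212  0.209] [0.02  0.031 0.008]
0.217 33 [ 0.463 -0.209  0.217] [0.021 0.029 0.008]
0.225 41 [ 0.463 -0.211  0.225] [0.029 0.032 0.007]
0.233 15 [ 0.461 -0.206  0.232] [0.025 0.019 0.006]
0.241 6 [ 0.469 -0.213  0.24 ] [0.036 0.04  0.006]
0.249 8 [ 0.48  -0.224  0.25 ] [0.021 0.055 0.004]
red [[84.6, 59.6, 10]]
yellow [[50.9, 0.9, 13]]
blue [[73.4, 32.0, 16]]
need mm 58.7 units cw -44.84349676557243
```

View pics/knob3.png

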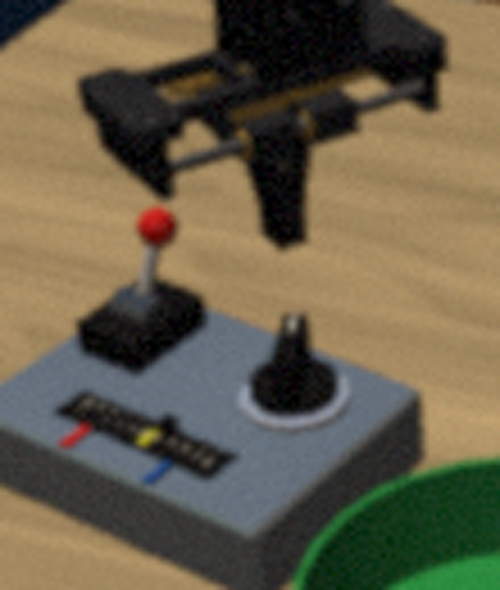

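The fingertips are really at z≈0.173, against 0.137 implied by the reported TCP. The hand is therefore about 36 mm higher than reported, so I'll check positions against the cameras from here on. I rotate back, re-measure the bar with the hand open, and recheck tip height.

```bash
python3 -m crank '[{"tx":0,"ty":0,"tz":0,"turn":-2},{"tx":0,"ty":0,"tz":0,"turn":-4},{"tx":0,"ty":0,"tz":0,"turn":-6},{"tx":0,"ty":0,"tz":0,"turn":-8},{"tx":0,"ty":0,"tz":0,"turn":-10}]' 70 30 >/dev/null;python3 -m crank '[{"tx":0,"ty":0,"tz":0,"turn":-2},{"tx":0,"ty":0,"tz":0,"turn":-4},{"tx":0,"ty":0,"tz":0,"turn":-6},{"tx":0,"ty":0,"tz":0,"turn":-8},{"tx":0,"ty":0,"tz":0,"turn":-10}]' >/dev/null; python3 -m crank '[{"tx":0,"ty":0,"tz":0,"turn":-2},{"tx":0,"ty":0,"tz":0,"turn":-2.4},{"tx":0,"ty":0,"tz":0,"turn":-2.4}]'; cat >> h.py <<'E'
def tips(opening=None):
    """true height of lowest finger points vs the reported TCP, both cameras"""
    s,p,Rm=st(); w=s['grip_width']*.087
    im,d=ctrl.get_image('scene'); P=cloud('scene',d); q=P[d>0]
    loc=(q-p)@Rm
    m=(abs(loc[:,0])<.02)&(abs(abs(loc[:,1])-w/2-.008)<.016)&(loc[:,2]>-.1)
    l=loc[m]; 
    for sg in (-1,1):
        k=l[np.sign(l[:,1])==sg]; h,e=np.histogram(k[:,2],np.arange(-.06,.03,.005)); print('finger',sg,'hist',list(zip((e[:-1]*1000).round().astype(int).tolist(),h.tolist())))
E
python3 - <<'E'
from con import *
s,p,Rm=st(); print(p,s['grip_width'],s['joint_positions'].round(2)); tips()
im,d=ctrl.get_image('scene');P=cloud('scene',d)
m=(np.hypot(P[...,0]-.457,P[...,1]+.216)<.04)&(P[...,2]>.1)&(P[...,2]<.114); q=(P[m][:,:2]*1000).astype(np.float32); print('bar',cv2.minAreaRect(q),m.sum()); boxy(1)
to([.457,-.216,.1])
E
```

```text
time: 11.6
position: [0.4561, -0.2158, 0.1549]
tool_rot: [-0.301, -3.126, 0.0]
ft_force: [-0.5, -0.7, -0.2]
grip_width: 0.803
grip_force: 0.0
[ 0.45605452 -0.21580339  0.15489115] 0.803375539262224 [-0.51  0.04  0.92  1.9  -0.03  1.22  1.81]
finger -1 hist [(-60, 14), (-55, 16), (-50, 16), (-45, 14), (-40, 10), (-35, 11), (-30, 15), (-25, 14), (-20, 5), (-15, 0), (-10, 0), (-5, 0), (0, 0), (5, 0), (10, 0), (15, 0), (20, 0)]
finger 1 hist [(-60, 13), (-55, 10), (-50, 14), (-45, 12), (-40, 14), (-35, 11), (-30, 19), (-25, 9), (-20, 3), (-15, 0), (-10, 0), (-5, 0), (0, 0), (5, 0), (10, 0), (15, 0), (20, 0)]
bar ((461.4854736328125, -218.19583129882812), (56.00075149536133, 16.914329528808594), 17.378015518188477) 80
red [[74.8, -25.6, 43]]
yellow [[52.5, 5.5, 19]]
blue [[73.4, 32.0, 16]]
need mm -31.1 units cw 23.758649904758137
t11.75 tx -0.6 ty 0.0 tz 55.4
```

The knob never turned: the bar is still at 17.4°, and the "motion" was occlusion. The tips are 36.5 mm higher than reported with the hand open too. I'll align to 107° and go lower.

```bash
python3 -m crank '[{"tx":-2,"ty":-1,"tz":0,"turn":-2},{"tx":-2,"ty":-1,"tz":0,"turn":-4},{"tx":-2,"ty":-1,"tz":20,"turn":-5.6},{"tx":-2,"ty":-1,"tz":50,"turn":-5.6},{"tx":-2,"ty":-1,"tz":70,"turn":-5.6}]' 70 30 ; python3 -m crank '[{"tx":0,"ty":0,"tz":12,"turn":0},{"tx":0,"ty":0,"tz":23,"turn":0},{"tx":0,"ty":0,"tz":23,"turn":0}]'; python3 -m crank '[{"tx":0,"ty":0,"tz":0,"turn":0},{"tx":0,"ty":0,"tz":0,"turn":0},{"tx":0,"ty":0,"tz":0,"turn":0},{"tx":0,"ty":0,"tz":0,"turn":0},{"tx":0,"ty":0,"tz":0,"turn":0}]' 0 30; python3 -m crank '[{"tx":0,"ty":0,"tz":0,"turn":0},{"tx":0,"ty":0,"tz":0,"turn":0},{"tx":0,"ty":0,"tz":0,"turn":0}]'; python3 -c "
from con import *
print(st()[0]['joint_positions'].round(2));to([.459,-.217,.06],107.1)"
```

```text
time: 12.38
position: [0.4578, -0.217, 0.0844]
tool_rot: [0.467, -3.106, -0.001]
ft_force: [0.0, -0.2, 0.6]
grip_width: 0.806
grip_force: 0.0
time: 12.75
position: [0.458, -0.2172, 0.0622]
tool_rot: [0.467, -3.106, -0.0]
ft_force: [0.4, -0.9, 0.2]
grip_width: 0.799
grip_force: 0.0
time: 13.38
position: [0.4583, -0.2173, 0.0627]
tool_rot: [-0.468, 3.106, 0.0]
ft_force: [-0.6, 1.1, 0.2]
grip_width: 0.324
grip_force: 0.0
time: 13.75
position: [0.4589, -0.2191, 0.0627]
tool_rot: [-0.467, 3.105, -0.005]
ft_force: [2.4, -4.2, -3.8]
grip_width: 0.185
grip_force: 30.0
[-0.43  0.19  0.91  1.99 -0.17  1.04  2.42]
t13.75 tx -0.7 ty 2.0 tz 2.7 turn -0.00 (cur yaw 107.1)
```

Gripped at 16 mm with 30 N. Turning about 28.6 units clockwise.

```bash
python3 -m crank '[{"tx":0,"ty":-2,"tz":0,"turn":2},{"tx":0,"ty":-2,"tz":0,"turn":4},{"tx":0,"ty":-2,"tz":0,"turn":6},{"tx":0,"ty":-2,"tz":0,"turn":8},{"tx":0,"ty":-2,"tz":0,"turn":10}]' ;python3 -m crank '[{"tx":0,"ty":0,"tz":0,"turn":2},{"tx":0,"ty":0,"tz":0,"turn":4},{"tx":0,"ty":0,"tz":0,"turn":6},{"tx":0,"ty":0,"tz":0,"turn":8},{"tx":0,"ty":0,"tz":0,"turn":10}]' ; python3 -m crank '[{"tx":0,"ty":0,"tz":0,"turn":2},{"tx":0,"ty":0,"tz":0,"turn":4},{"tx":0,"ty":0,"tz":0,"turn":6},{"tx":0,"ty":0,"tz":0,"turn":8},{"tx":0,"ty":0,"tz":0,"turn":8.5}]';  python3 -m crank '[{"tx":0,"ty":0,"tz":0,"turn":0},{"tx":0,"ty":0,"tz":0,"turn":0},{"tx":0,"ty":0,"tz":0,"turn":0}]'; python3 - <<'E'
from con import *
s=st()[0];print(s['joint_positions'].round(2),s['torque']);to([.459,-.217,.06],107.1)
im,d=ctrl.get_image('scene');b=cv2.resize(im[110:210,110:240,::-1],(520,400),interpolation=cv2.INTER_CUBIC)
cv2.imwrite('pics/knob4.png',b);boxy(1)
E
```

```text
time: 14.38
position: [0.4589, -0.2188, 0.0627]
tool_rot: [-0.897, -3.011, -0.001]
ft_force: [-0.6, 0.4, 0.3]
grip_width: 0.182
grip_force: 30.0
time: 15.0
position: [0.4592, -0.2187, 0.0627]
tool_rot: [-2.085, -2.35, -0.001]
ft_force: [0.7, 0.9, 1.6]
grip_width: 0.181
grip_force: 30.0
time: 15.62
position: [0.4595, -0.2187, 0.0627]
tool_rot: [2.793, 1.439, 0.001]
ft_force: [1.1, -0.6, 0.1]
grip_width: 0.18
grip_force: 30.0
time: 16.0
position: [0.4595, -0.2188, 0.0627]
tool_rot: [-2.791, -1.443, -0.002]
ft_force: [3.3, 1.1, -0.1]
grip_width: 0.183
grip_force: 30.0
[-0.68  0.3   1.22  1.99 -0.32  1.06  0.07] [ 0.16721462 -0.46717607 -0.0294684 ]
t16.00 tx 1.2 ty -1.4 tz 2.7 turn 7.52 (cur yaw -35.3)
red [[79.9, -26.1, 27]]
yellow [[39.4, -77.1, 5]]
blue [[75.3, 32.4, 9]]
need mm 50.99999999999999 units cw -38.961130068895976
```

View pics/knob4.png

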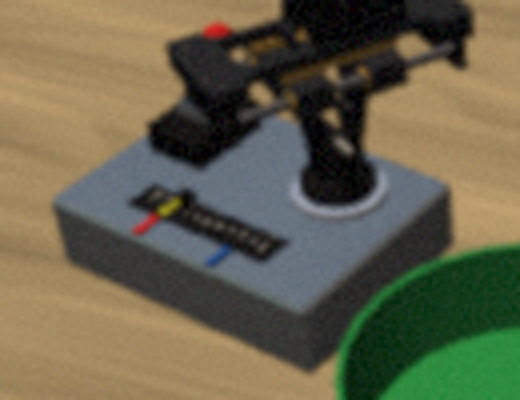

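The pointer (175,203) is now close to the red mark (147,222). I'll measure it with the scene camera before letting go.

```bash
cat >> con.py <<'E'
def boxy3(cam):
    im,d=ctrl.get_image(cam); P=cloud(cam,d); f=im.astype(float); r,g,b=f[...,0],f[...,1],f[...,2]
    q=(P[...,:2]-C)@np.stack([EX,EY],1)
    for k,w in [('red',r-np.maximum(g,b)),('yellow',np.minimum(r,g)-b-20),('blue',b-r-40)]:
        m=(abs(q[...,1])<.1)&(q[...,0]>.03)&(q[...,0]<.09)&(P[...,2]>.05)&(P[...,2]<.08)&(w>15)
        W=w[m]; 
        if m.sum(): print(cam,k,m.sum(),'x %.1f y %.1f z %.1f'%tuple(1000*(np.r_[(q[m]*W[:,None]).sum(0),(P[m][:,2]*W).sum()])/W.sum()), 'xrange',(q[m][:,0].min()*1000).round(),(q[m][:,0].max()*1000).round())
E
python3 -c "
from con import *
boxy3('scene');boxy3('scene');boxy3('top')"
```

```text
scene red 27 x 74.0 y -35.6 z 61.8 xrange 60.0 88.0
scene yellow 19 x 54.6 y -32.7 z 64.3 xrange 45.0 64.0
scene blue 11 x 74.1 y 28.6 z 61.0 xrange 67.0 83.0
scene red 27 x 73.4 y -36.3 z 61.1 xrange 59.0 85.0
scene yellow 19 x 54.8 y -32.8 z 64.3 xrange 43.0 63.0
scene blue 10 x 74.8 y 30.1 z 62.3 xrange 67.0 83.0
top red 12 x 79.1 y -33.0 z 61.2 xrange 74.0 85.0
top blue 7 x 75.7 y 32.2 z 60.8 xrange 65.0 82.0
```

```bash
python3 -m crank '[{"tx":0,"ty":0,"tz":0,"turn":0},{"tx":0,"ty":0,"tz":0,"turn":0},{"tx":0,"ty":0,"tz":0,"turn":0},{"tx":0,"ty":0,"tz":-30,"turn":0},{"tx":0,"ty":0,"tz":-80,"turn":0}]' 70 30 ; python3 -c "
from con import *
to([.44,0.0,.2],107)"
```

```text
time: 16.88
position: [0.4572, -0.219, 0.1422]
tool_rot: [-2.791, -1.44, 0.007]
ft_force: [0.7, 1.1, 0.9]
grip_width: 0.664
grip_force: 0.0
t16.88 tx 168.4 ty -141.0 tz -58.0 turn 7.52 (cur yaw -35.4)
```

```bash
python3 -m crank '[{"tx":40,"ty":-33,"tz":-20,"turn":0},{"tx":80,"ty":-66,"tz":-40,"turn":0},{"tx":120,"ty":-100,"tz":-60,"turn":0},{"tx":160,"ty":-133,"tz":-60,"turn":0},{"tx":168,"ty":-141,"tz":-60,"turn":0}]' 60 30 ; python3 - <<'E'
from con import *
print(st()[0]['joint_positions'].round(2))
for i in range(2): boxy3('top');boxy3('scene')
im,d=ctrl.get_image('top');P=cloud('top',d)
m=(np.hypot(P[...,0]-.457,P[...,1]+.216)<.04)&(P[...,2]>.1)&(P[...,2]<.114); q=(P[m][:,:2]*1000).astype(np.float32); print('bar',cv2.minAreaRect(q),m.sum())
cv2.imwrite('pics/con1.png',cv2.resize(im[180:275,295:405,::-1],None,fx=7,fy=6,interpolation=cv2.INTER_CUBIC))
E
```

```text
time: 17.5
position: [0.4405, 0.0025, 0.2025]
tool_rot: [-2.787, -1.449, 0.0]
ft_force: [-0.1, -0.5, 0.8]
grip_width: 0.687
grip_force: 0.0
[-0.98 -0.24  0.8   1.96  0.18  1.35 -0.84]
top red 23 x 73.6 y -33.5 z 60.2 xrange 64.0 85.0
top yellow 17 x 54.0 y -30.2 z 62.3 xrange 47.0 61.0
top blue 16 x 73.7 y 31.6 z 61.1 xrange 65.0 82.0
scene red 27 x 73.4 y -36.3 z 61.1 xrange 59.0 86.0
scene yellow 19 x 54.6 y -32.7 z 64.3 xrange 43.0 64.0
scene blue 10 x 75.1 y 29.7 z 62.3 xrange 66.0 82.0
top red 23 x 73.6 y -33.6 z 60.2 xrange 64.0 85.0
top yellow 17 x 53.9 y -30.0 z 63.0 xrange 47.0 61.0
top blue 16 x 73.6 y 31.7 z 61.3 xrange 65.0 82.0
scene red 26 x 73.3 y -36.6 z 60.9 xrange 60.0 85.0
scene yellow 20 x 54.4 y -32.9 z 64.1 xrange 43.0 64.0
scene blue 10 x 75.0 y 29.3 z 61.9 xrange 65.0 83.0
bar ((457.0865173339844, -216.89437866210938), (54.142398834228516, 16.27992057800293), 56.15291213989258) 134
```

View pics/con1.png

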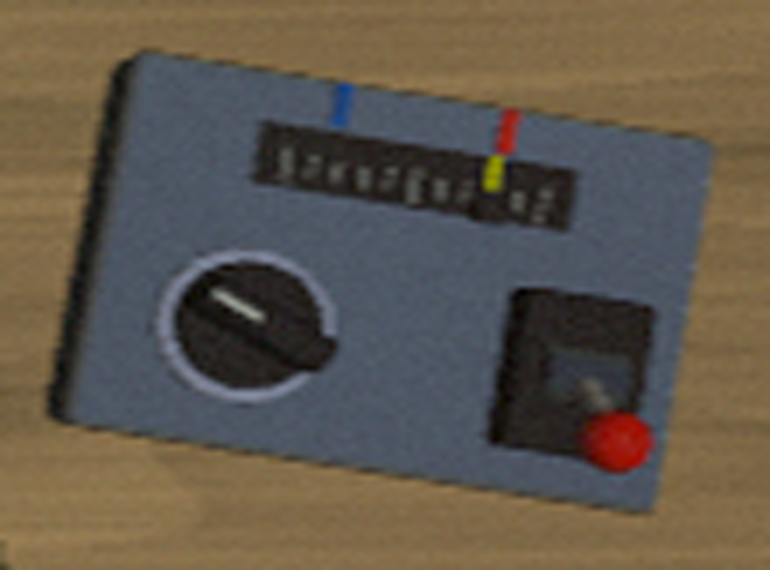

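Pointer −30.1 against red −33.6, so 3.5 mm (2.7 units) more clockwise.

```bash
python3 -m crank '[{"tx":-40,"ty":33,"tz":0,"turn":0},{"tx":-80,"ty":66,"tz":0,"turn":0},{"tx":-120,"ty":100,"tz":0,"turn":0},{"tx":-160,"ty":133,"tz":30,"turn":0},{"tx":-168,"ty":141,"tz":60,"turn":0}]' 50 30; python3 -m crank '[{"tx":0,"ty":0,"tz":0,"turn":0},{"tx":0,"ty":0,"tz":0,"turn":0}]'; python3 -c "
from con import *
print(st()[0]['joint_positions'].round(2));to([.4595,-.2188,.0627],-34)"
```

```text
time: 18.38
position: [0.4609, -0.2198, 0.1429]
tool_rot: [2.787, 1.444, 0.003]
ft_force: [0.0, 1.7, -0.1]
grip_width: 0.577
grip_force: 0.0
time: 18.62
position: [0.4586, -0.2205, 0.1435]
tool_rot: [2.793, 1.438, 0.0]
ft_force: [-0.0, -0.6, 0.4]
grip_width: 0.569
grip_force: 0.0
[-0.77  0.1   1.24  1.91 -0.1   1.2  -0.11]
t18.62 tx 2.0 ty -0.3 tz 80.8 turn -0.30 (cur yaw -35.5)
```

```bash
python3 -m crank '[{"tx":2,"ty":0,"tz":30,"turn":-0.3},{"tx":2,"ty":0,"tz":60,"turn":-0.3},{"tx":2,"ty":0,"tz":81,"turn":-0.3},{"tx":2,"ty":0,"tz":81,"turn":-0.3}]' ; python3 -c "
from con import *
print(st()[0]['joint_positions'].round(4));to([.4595,-.2188,.0627],-34)"
```

```text
time: 19.12
position: [0.4599, -0.217, 0.062]
tool_rot: [-2.771, -1.478, -0.001]
ft_force: [-0.3, -0.8, -0.0]
grip_width: 0.574
grip_force: 0.0
[-0.6371  0.2705  1.157   1.9939 -0.2862  1.0552  0.0594]
t19.12 tx -1.7 ty 0.7 tz -0.7 turn 0.03 (cur yaw -33.9)
```

```bash
python3 -m crank '[{"tx":-1,"ty":1,"tz":0,"turn":0},{"tx":-1,"ty":1,"tz":0,"turn":0},{"tx":-1,"ty":1,"tz":0,"turn":0},{"tx":-1,"ty":1,"tz":0,"turn":0},{"tx":-1,"ty":1,"tz":0,"turn":0}]' 0 30;python3 -m crank '[{"tx":0,"ty":0,"tz":0,"turn":0},{"tx":0,"ty":0,"tz":0,"turn":1},{"tx":0,"ty":0,"tz":0,"turn":2},{"tx":0,"ty":0,"tz":0,"turn":2.7},{"tx":0,"ty":0,"tz":0,"turn":2.7}]';python3 -m crank '[{"tx":0,"ty":0,"tz":0,"turn":0},{"tx":0,"ty":0,"tz":0,"turn":0}]'; python3 -c "
from con import *
print(st()[0]['joint_positions'].round(4));boxy3('scene');boxy3('scene')"
```

```text
time: 19.75
position: [0.4597, -0.2184, 0.0618]
tool_rot: [-2.77, -1.477, 0.001]
ft_force: [-3.4, 2.2, 5.5]
grip_width: 0.179
grip_force: 30.0
time: 20.38
position: [0.4599, -0.2185, 0.0618]
tool_rot: [-2.925, -1.141, 0.001]
ft_force: [-3.1, 1.3, 6.1]
grip_width: 0.18
grip_force: 30.0
time: 20.62
position: [0.4599, -0.2185, 0.0618]
tool_rot: [-2.925, -1.141, 0.001]
ft_force: [-2.9, 2.7, 5.7]
grip_width: 0.183
grip_force: 30.0
[-0.6493  0.287   1.1804  1.9918 -0.3054  1.0601 -0.1573]
scene red 26 x 73.9 y -35.7 z 61.5 xrange 61.0 86.0
scene yellow 17 x 54.6 y -36.3 z 64.0 xrange 41.0 63.0
scene blue 11 x 75.0 y 29.4 z 61.9 xrange 66.0 84.0
scene red 25 x 74.0 y -35.8 z 61.6 xrange 62.0 88.0
scene yellow 17 x 55.0 y -35.8 z 64.6 xrange 44.0 64.0
scene blue 10 x 74.5 y 28.8 z 61.4 xrange 66.0 83.0
```

Lined up. I release, lift, move away, then measure the pointer and the birds.

```bash
python3 -m crank '[{"tx":0,"ty":0,"tz":0,"turn":0},{"tx":0,"ty":0,"tz":0,"turn":0},{"tx":0,"ty":0,"tz":0,"turn":0},{"tx":0,"ty":0,"tz":-40,"turn":0},{"tx":0,"ty":0,"tz":-90,"turn":0}]' 60 30 ; python3 -m crank '[{"tx":0,"ty":0,"tz":-60,"turn":0},{"tx":0,"ty":0,"tz":-110,"turn":0}]';python3 -c "
from con import *
print(st()[0]['joint_positions'].round(4));to([.44,.05,.26],30)"
```

```text
time: 21.35
position: [0.4594, -0.2188, 0.1518]
tool_rot: [-2.927, -1.141, 0.005]
ft_force: [1.7, 0.5, 0.8]
grip_width: 0.644
grip_force: 0.0
time: 21.6
position: [0.4604, -0.2194, 0.2637]
tool_rot: [-2.927, -1.141, -0.004]
ft_force: [0.9, 1.8, -0.1]
grip_width: 0.681
grip_force: 0.0
[-0.8248 -0.0917  1.172   1.7302  0.0834  1.4458 -0.4918]
t21.60 tx 167.4 ty -212.1 tz 4.0 turn -15.48 (cur yaw -47.4)
```

```bash
cat > birds.py <<'E'
from h import *
def birds():
    for c in ('top','scene'):
        print(c,[(np.round(r['xyz'],3).tolist(),round(r['confidence'],2)) for r in ctrl.mark_of(c,'bird0')])
    im,d=ctrl.get_image('top');P=cloud('top',d)
    m=(P[...,2]>.075)&(P[...,2]<.105)&(P[...,1]>.13)&(P[...,1]<.36)&(P[...,0]>.35)&(P[...,0]<.6)
    n,l,s,c=cv2.connectedComponentsWithStats(m.astype(np.uint8))
    for i in range(1,n):
        if s[i,4]>5: q=P[l==i]; print('head',c[i].round(1),s[i,4],q.mean(0).round(4),np.ptp(q,0).round(3))
    return im,P
E
python3 - <<'E'
from birds import *
im,P=birds()
cv2.imwrite('pics/birds0.png',cv2.resize(im[185:275,95:240,::-1],None,fx=5,fy=5,interpolation=cv2.INTER_CUBIC))
to([.426,.237,.25],-45)
E
```

```text
top [([0.534, 0.232, 0.008], 0.79), ([0.476, -0.283, -0.004], 0.71), ([0.424, 0.239, 0.009], 0.67)]
scene [([0.535, 0.233, 0.009], 0.95), ([0.425, 0.239, 0.008], 0.65), ([0.718, -0.197, -0.0], 0.36)]
head [156.6 208.4] 164 [0.5304 0.2311 0.0873] [0.041 0.035 0.021]
head [153.5 251.4] 174 [0.4215 0.238  0.0871] [0.038 0.037 0.022]
t21.75 tx 282.8 ty -360.1 tz 14.0 turn -0.47 (cur yaw -47.3)
```

View pics/birds0.png

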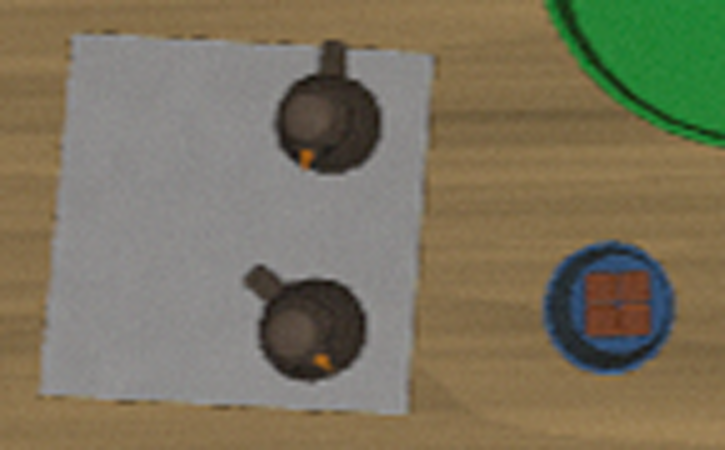

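Two birds. The upper one's tail points to +x and the lower one's tail to +x+y at about 45°. Four chips show in the cup. I take the lower bird first with the jaws at −45°.

```bash
python3 -m crank '[{"tx":37,"ty":-47,"tz":0,"turn":-0.5},{"tx":75,"ty":-95,"tz":0,"turn":-0.5},{"tx":113,"ty":-143,"tz":0,"turn":-0.5},{"tx":150,"ty":-191,"tz":0,"turn":-0.5},{"tx":188,"ty":-240,"tz":0,"turn":-0.5}]' 87 20; python3 -m crank '[{"tx":36,"ty":-45,"tz":0,"turn":0},{"tx":70,"ty":-90,"tz":0,"turn":0},{"tx":85,"ty":-108,"tz":20,"turn":0},{"tx":85,"ty":-108,"tz":40,"turn":0},{"tx":85,"ty":-108,"tz":40,"turn":0}]';python3 -c "
from birds import *
print(st()[0]['joint_positions'].round(4));tips();to([.425,.2385,.0095],-45)"
```

```text
time: 22.38
position: [0.4349, 0.0864, 0.2598]
tool_rot: [-2.901, -1.205, 0.003]
ft_force: [1.0, 0.1, 0.3]
grip_width: 0.991
grip_force: 0.0
time: 23.0
position: [0.4178, 0.2203, 0.2184]
tool_rot: [2.899, 1.205, -0.009]
ft_force: [-0.2, 0.1, 0.4]
grip_width: 1.002
grip_force: 0.0
[-1.0515 -0.0858  0.4843  1.8613  0.0419  1.3628 -1.3606]
finger -1 hist [(-60, 18), (-55, 20), (-50, 20), (-45, 19), (-40, 19), (-35, 18), (-30, 18), (-25, 19), (-20, 4), (-15, 0), (-10, 0), (-5, 0), (0, 0), (5, 0), (10, 0), (15, 0), (20, 0)]
finger 1 hist [(-60, 22), (-55, 19), (-50, 18), (-45, 16), (-40, 17), (-35, 19), (-30, 15), (-25, 21), (-20, 5), (-15, 0), (-10, 0), (-5, 0), (0, 0), (5, 0), (10, 0), (15, 0), (20, 0)]
t23.05 tx 18.0 ty -8.2 tz 210.4 turn 0.02 (cur yaw -44.9)
```

```bash
python3 -m crank '[{"tx":18,"ty":-8,"tz":10,"turn":0},{"tx":18,"ty":-8,"tz":50,"turn":0},{"tx":18,"ty":-8,"tz":90,"turn":0},{"tx":18,"ty":-8,"tz":100,"turn":0},{"tx":18,"ty":-8,"tz":100,"turn":0}]' 87 20; cat >> h.py <<'E'
def fmid():
    """mid of the open fingers near their tips in tool xy (mm), from both cameras"""
    s,p,Rm=st()
    for c in ('top','scene'):
        im,d=ctrl.get_image(c); P=cloud(c,d); q=P[d>0]; l=(q-p)@Rm
        k=l[(abs(l[:,0])<.025)&(abs(l[:,1])<.075)&(abs(l[:,1])>.03)&(l[:,2]>-.05)&(l[:,2]<-.018)]
        for sg in (-1,1):
            a=k[np.sign(k[:,1])==sg]
            if len(a)>5: print(c,sg,len(a),'x',(np.percentile(a[:,0],[3,97])*1000).round(1),'y',(np.percentile(a[:,1],[3,97])*1000).round(1))
E
python3 -c "
from birds import *
print(st()[0]['joint_positions'].round(4));fmid();to([.425,.2385,.0095],-45);birds()"
```

```text
time: 23.68
position: [0.4269, 0.2396, 0.1222]
tool_rot: [-2.901, -1.205, -0.0]
ft_force: [1.0, 0.2, 0.6]
grip_width: 1.002
grip_force: 0.0
[-1.049   0.0299  0.4948  1.9607 -0.0155  1.1543 -1.3319]
scene -1 94 x [-7.6 12.8] y [-51.6 -41.7]
scene 1 86 x [-8.5 12.8] y [44.5 54.9]
t23.77 tx -3.6 ty -0.6 tz 113.9 turn 0.02 (cur yaw -44.9)
top [([0.426, 0.236, 0.01], 0.66), ([0.532, 0.23, 0.008], 0.55)]
scene [([0.533, 0.23, 0.008], 0.69), ([0.425, 0.236, 0.006], 0.59)]
head [157.1 206.9] 122 [0.5344 0.2298 0.0872] [0.029 0.034 0.02 ]
head [150.3 246.4] 21 [0.4342 0.2468 0.0851] [0.012 0.018 0.015]
head [153.5 251.5] 10 [0.4213 0.2374 0.0905] [0.022 0.021 0.013]
head [157.4 255.5] 31 [0.4107 0.2293 0.0829] [0.02  0.018 0.012]
```

```bash
python3 -m crank '[{"tx":-4,"ty":-1,"tz":30,"turn":0},{"tx":-4,"ty":-1,"tz":65,"turn":0},{"tx":-4,"ty":-1,"tz":95,"turn":0},{"tx":-4,"ty":-1,"tz":112,"turn":0},{"tx":-4,"ty":-1,"tz":112,"turn":0}]' 87 15; python3 -m crank '[{"tx":0,"ty":0,"tz":0,"turn":0},{"tx":0,"ty":0,"tz":0,"turn":0},{"tx":0,"ty":0,"tz":0,"turn":0},{"tx":0,"ty":0,"tz":0,"turn":0},{"tx":0,"ty":0,"tz":0,"turn":0}]' 40 12;python3 -m crank '[{"tx":0,"ty":0,"tz":0,"turn":0},{"tx":0,"ty":0,"tz":0,"turn":0},{"tx":0,"ty":0,"tz":0,"turn":0}]'
```

```text
time: 24.55
position: [0.4226, 0.2374, 0.0092]
tool_rot: [2.9, 1.205, -0.002]
ft_force: [0.3, -0.5, -0.9]
grip_width: 1.001
grip_force: 0.0
time: 25.18
position: [0.4231, 0.2379, 0.0099]
tool_rot: [-2.901, -1.206, -0.001]
ft_force: [-0.5, 0.1, 2.5]
grip_width: 0.615
grip_force: 12.0
time: 25.55
position: [0.4231, 0.2378, 0.0099]
tool_rot: [-2.901, -1.206, -0.001]
ft_force: [-1.2, -1.2, 5.1]
grip_width: 0.621
grip_force: 12.0
```

```bash
python3 -m crank '[{"tx":0,"ty":0,"tz":-3,"turn":0},{"tx":0,"ty":0,"tz":-20,"turn":0},{"tx":0,"ty":0,"tz":-60,"turn":0},{"tx":0,"ty":0,"tz":-110,"turn":0},{"tx":0,"ty":0,"tz":-160,"turn":0}]' - 20; python3 -m crank '[{"tx":0,"ty":0,"tz":-5,"turn":0},{"tx":0,"ty":0,"tz":-5,"turn":0}]';python3 -c "
from birds import *
print(st()[0]['joint_positions'].round(4));to([.672,-.003,.18],-90)"
```

```text
time: 26.18
position: [0.4229, 0.2372, 0.1719]
tool_rot: [-2.901, -1.205, -0.001]
ft_force: [-0.2, 0.1, -1.8]
grip_width: 0.615
grip_force: 20.0
time: 26.42
position: [0.4229, 0.2375, 0.175]
tool_rot: [-2.901, -1.205, -0.001]
ft_force: [-0.5, -0.3, -2.2]
grip_width: 0.615
grip_force: 20.0
[-1.0671 -0.0313  0.4953  1.9039  0.0151  1.2645 -1.3596]
t26.43 tx 5.3 ty 346.3 tz -5.1 turn 9.03 (cur yaw -44.9)
```

```bash
python3 -m crank '[{"tx":0,"ty":25,"tz":0,"turn":0.5},{"tx":0,"ty":65,"tz":0,"turn":2},{"tx":2,"ty":110,"tz":0,"turn":3.5},{"tx":3,"ty":155,"tz":0,"turn":5},{"tx":4,"ty":200,"tz":0,"turn":6}]'; python3 -c "
from birds import *
to([.672,-.003,.18],-90)"
```

```text
time: 27.05
position: [0.5681, 0.0965, 0.1731]
tool_rot: [3.114, 0.405, -0.003]
ft_force: [0.3, -0.1, -2.0]
grip_width: 0.612
grip_force: 20.0
t27.05 tx 74.9 ty 122.7 tz -6.8 turn 2.97 (cur yaw -75.2)
```

```bash
python3 -m crank '[{"tx":23,"ty":38,"tz":-4,"turn":1},{"tx":46,"ty":76,"tz":-6,"turn":2},{"tx":66,"ty":108,"tz":-6,"turn":3},{"tx":75,"ty":123,"tz":-6,"turn":3},{"tx":75,"ty":123,"tz":-6,"turn":3}]'; python3 -m crank '[{"tx":0,"ty":0,"tz":0,"turn":0},{"tx":0,"ty":0,"tz":0,"turn":0}]';python3 - <<'E'
from birds import *
print(st()[0]['joint_positions'].round(2));to([.672,-.003,.0475],-90)
for c in ('top','scene'): print(c,[(np.round(r['xyz'],3).tolist(),round(r['confidence'],2)) for r in ctrl.mark_of(c,'bird0')])
# bowl circle from rim
im,d=ctrl.get_image('top');P=cloud('top',d)
m=(abs(P[...,2]-.108)<.008)&(np.hypot(P[...,0]-.63,P[...,1])<.14)&(im[...,1]>1.5*im[...,0])
q=P[m][:,:2]; A=np.c_[2*q,np.ones(len(q))]; x=np.linalg.lstsq(A,(q**2).sum(1),rcond=None)[0]; print('bowl',x[:2],np.sqrt(x[2]+x[0]**2+x[1]**2),len(q))
im,d=ctrl.get_image('scene');cv2.imwrite('pics/place0.png',im[60:300,120:440,::-1])
fmid()
E
```

```text
time: 27.68
position: [0.6716, -0.0018, 0.1793]
tool_rot: [3.14, 0.001, -0.004]
ft_force: [0.3, -0.1, -1.9]
grip_width: 0.613
grip_force: 20.0
time: 27.92
position: [0.6715, 0.0019, 0.1807]
tool_rot: [-3.14, -0.007, 0.0]
ft_force: [-0.1, 0.5, -0.5]
grip_width: 0.617
grip_force: 20.0
[-0.6   0.46  0.77  1.45 -0.32  1.37 -1.38]
t27.93 tx 0.5 ty 5.1 tz 133.2 turn 0.05 (cur yaw -89.7)
top [([0.428, 0.238, 0.006], 0.73), ([0.534, 0.23, 0.008], 0.51)]
scene [([0.533, 0.23, 0.008], 0.69), ([0.425, 0.236, 0.006], 0.59)]
bowl [ 6.26088773e-01 -2.14036037e-05] 0.11389025949564459 186
scene -1 63 x [-8.5 12.8] y [-37.  -30.5]
scene 1 37 x [ 8.2 12.8] y [30.1 36.7]
```

View pics/place0.png

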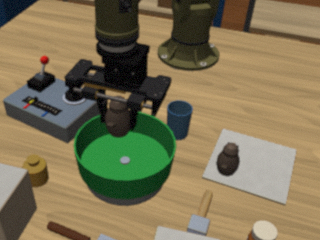

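The held bird is over the bowl and its foot is at about 0.178. The bowl has a small stud at the centre of its floor, so I place off-centre. Lowering now.

```bash
python3 -m crank '[{"tx":-3,"ty":4,"tz":20,"turn":0},{"tx":-3,"ty":4,"tz":55,"turn":0},{"tx":-3,"ty":4,"tz":90,"turn":0},{"tx":-3,"ty":4,"tz":112,"turn":0},{"tx":-3,"ty":4,"tz":122,"turn":0}]';python3 -m crank '[{"tx":0,"ty":0,"tz":2,"turn":0},{"tx":0,"ty":0,"tz":4,"turn":0},{"tx":0,"ty":0,"tz":6,"turn":0},{"tx":0,"ty":0,"tz":7,"turn":0},{"tx":0,"ty":0,"tz":7,"turn":0}]'
```

```text
time: 28.85
position: [0.6686, -0.0036, 0.0575]
tool_rot: [3.141, 0.004, -0.002]
ft_force: [0.1, -0.7, -0.9]
grip_width: 0.612
grip_force: 20.0
time: 29.48
position: [0.6691, -0.0037, 0.0518]
tool_rot: [-3.141, -0.004, -0.0]
ft_force: [0.3, -0.0, -0.8]
grip_width: 0.616
grip_force: 20.0
```

```bash
python3 -m crank '[{"tx":0,"ty":0,"tz":1,"turn":0},{"tx":0,"ty":0,"tz":2,"turn":0},{"tx":0,"ty":0,"tz":3,"turn":0},{"tx":0,"ty":0,"tz":3,"turn":0}]';python3 -m crank '[{"tx":0,"ty":0,"tz":1,"turn":0},{"tx":0,"ty":0,"tz":1,"turn":0},{"tx":0,"ty":0,"tz":1,"turn":0}]'
```

```text
time: 29.98
position: [0.669, -0.0037, 0.0485]
tool_rot: [-3.142, -0.004, 0.0]
ft_force: [1.0, -0.2, -0.3]
grip_width: 0.617
grip_force: 20.0
time: 30.35
position: [0.6692, -0.0038, 0.048]
tool_rot: [-3.141, -0.004, -0.001]
ft_force: [-0.3, 0.3, 3.5]
grip_width: 0.614
grip_force: 20.0
```

Contact at 3.5 N. Releasing and rising.

```bash
python3 -m crank '[{"tx":0,"ty":0,"tz":0,"turn":0},{"tx":0,"ty":0,"tz":0,"turn":0},{"tx":0,"ty":0,"tz":0,"turn":0},{"tx":0,"ty":0,"tz":0,"turn":0},{"tx":0,"ty":0,"tz":-10,"turn":0}]' 80 15;python3 -m crank '[{"tx":0,"ty":0,"tz":-30,"turn":0},{"tx":0,"ty":0,"tz":-60,"turn":0},{"tx":0,"ty":0,"tz":-100,"turn":0},{"tx":0,"ty":0,"tz":-125,"turn":0},{"tx":0,"ty":0,"tz":-125,"turn":0}]'; python3 - <<'E'
from birds import *
for c in ('top','scene'): ctrl.get_image(c);print(c,[(np.round(r['xyz'],3).tolist(),round(r['confidence'],2)) for r in ctrl.mark_of(c,'bird0')])
print(st()[0]['joint_positions'].round(2));to([.4,.1,.2]);to([.534,.231,.18],-90)
E
```

```text
time: 30.98
position: [0.6683, -0.0037, 0.0571]
tool_rot: [3.141, 0.004, -0.003]
ft_force: [0.5, 0.5, 0.5]
grip_width: 0.913
grip_force: 0.0
time: 31.6
position: [0.6707, -0.0042, 0.1858]
tool_rot: [-3.141, -0.003, -0.008]
ft_force: [0.1, 0.3, 0.1]
grip_width: 0.914
grip_force: 0.0
top [([0.534, 0.229, 0.007], 0.82)]
scene [([0.67, -0.004, 0.045], 0.97), ([0.535, 0.232, 0.008], 0.79)]
[-0.6   0.45  0.77  1.45 -0.32  1.37 -1.38]
t31.80 tx -268.0 ty -104.2 tz -18.2
t31.80 tx -133.7 ty -234.9 tz 1.6 turn 0.03 (cur yaw -89.9)
```

```bash
python3 -m crank '[{"tx":-27,"ty":-47,"tz":0,"turn":0},{"tx":-54,"ty":-95,"tz":0,"turn":0},{"tx":-82,"ty":-143,"tz":0,"turn":0},{"tx":-109,"ty":-191,"tz":10,"turn":0},{"tx":-134,"ty":-235,"tz":40,"turn":0}]' 87 12;python3 -m crank '[{"tx":0,"ty":0,"tz":20,"turn":0},{"tx":0,"ty":0,"tz":20,"turn":0}]'; python3 - <<'E'
from birds import *
fmid();birds();to([.534,.231,.0095],-90)
E
```

```text
time: 32.42
position: [0.5339, 0.2332, 0.1426]
tool_rot: [-3.14, -0.005, -0.003]
ft_force: [0.3, 0.3, -0.2]
grip_width: 0.996
grip_force: 0.0
time: 32.67
position: [0.5329, 0.2297, 0.1203]
tool_rot: [3.138, 0.004, -0.006]
ft_force: [0.1, -0.8, 1.0]
grip_width: 0.998
grip_force: 0.0
scene -1 53 x [-1.4 14.3] y [-51.6 -42.6]
scene 1 50 x [-6.8 14.6] y [44.3 52.6]
top [([0.67, -0.005, 0.045], 0.62), ([0.534, 0.229, 0.008], 0.59)]
scene [([0.671, -0.004, 0.046], 0.76), ([0.534, 0.232, 0.008], 0.74)]
head [157.4 205.8] 89 [0.5371 0.2289 0.0879] [0.019 0.03  0.02 ]
t32.92 tx -2.1 ty -1.3 tz 114.1 turn -0.00 (cur yaw -90.0)
```

```bash
python3 -m crank '[{"tx":-2,"ty":-1,"tz":30,"turn":0},{"tx":-2,"ty":-1,"tz":65,"turn":0},{"tx":-2,"ty":-1,"tz":95,"turn":0},{"tx":-2,"ty":-1,"tz":113,"turn":0},{"tx":-2,"ty":-1,"tz":113,"turn":0}]' 87 12; python3 -m crank '[{"tx":0,"ty":0,"tz":0,"turn":0},{"tx":0,"ty":0,"tz":0,"turn":0},{"tx":0,"ty":0,"tz":0,"turn":0},{"tx":0,"ty":0,"tz":0,"turn":0},{"tx":0,"ty":0,"tz":0,"turn":0}]' 40 12;python3 -m crank '[{"tx":0,"ty":0,"tz":0,"turn":0},{"tx":0,"ty":0,"tz":0,"turn":0},{"tx":0,"ty":0,"tz":0,"turn":0}]' 40 20; python3 -m crank '[{"tx":0,"ty":0,"tz":-3,"turn":0},{"tx":0,"ty":0,"tz":-20,"turn":0},{"tx":0,"ty":0,"tz":-60,"turn":0},{"tx":0,"ty":0,"tz":-110,"turn":0},{"tx":0,"ty":0,"tz":-160,"turn":0}]';python3 -m crank '[{"tx":0,"ty":0,"tz":-8,"turn":0},{"tx":0,"ty":0,"tz":-8,"turn":0}]'; python3 -c "
from h import *
to([.582,-.003,.18],-90)"
```

```text
time: 33.55
position: [0.5322, 0.2312, 0.009]
tool_rot: [3.141, 0.002, -0.002]
ft_force: [0.2, 0.1, 0.5]
grip_width: 1.005
grip_force: 0.0
time: 34.17
position: [0.5327, 0.2319, 0.01]
tool_rot: [-3.141, -0.004, -0.0]
ft_force: [-0.9, -0.7, 2.0]
grip_width: 0.61
grip_force: 12.0
time: 34.55
position: [0.5327, 0.2319, 0.01]
tool_rot: [-3.141, -0.004, -0.0]
ft_force: [-0.7, -1.1, 3.9]
grip_width: 0.611
grip_force: 20.0
time: 35.17
position: [0.5324, 0.2317, 0.1719]
tool_rot: [-3.141, -0.003, -0.001]
ft_force: [-0.0, -0.1, -1.7]
grip_width: 0.613
grip_force: 20.0
time: 35.42
position: [0.5325, 0.2321, 0.1781]
tool_rot: [-3.141, -0.004, -0.001]
ft_force: [-1.0, -0.3, -2.1]
grip_width: 0.609
grip_force: 20.0
t35.42 tx 49.0 ty 235.2 tz -2.1 turn 0.03 (cur yaw -89.9)
```

```bash
python3 -m crank '[{"tx":4,"ty":25,"tz":0,"turn":0},{"tx":13,"ty":65,"tz":0,"turn":0},{"tx":22,"ty":110,"tz":0,"turn":0},{"tx":31,"ty":155,"tz":0,"turn":0},{"tx":40,"ty":200,"tz":0,"turn":0}]'; python3 -m crank '[{"tx":3,"ty":25,"tz":0,"turn":0},{"tx":4,"ty":35,"tz":0,"turn":0},{"tx":4,"ty":35,"tz":0,"turn":0},{"tx":4,"ty":35,"tz":0,"turn":0}]';  python3 - <<'E'
from birds import *
for c in ('scene','top'): ctrl.get_image(c);print(c,[(np.round(r['xyz'],3).tolist(),round(r['confidence'],2)) for r in ctrl.mark_of(c,'bird0')])
to([.577,-.003,.0475],-90)
E
```

```text
time: 36.05
position: [0.5717, 0.0307, 0.1755]
tool_rot: [3.141, 0.004, -0.005]
ft_force: [0.4, -0.3, -1.4]
grip_width: 0.613
grip_force: 20.0
time: 36.55
position: [0.5768, -0.001, 0.177]
tool_rot: [-3.141, -0.008, 0.002]
ft_force: [-0.4, -0.1, -1.2]
grip_width: 0.611
grip_force: 20.0
scene [([0.667, -0.008, 0.045], 0.83), ([0.58, -0.002, 0.173], 0.59)]
top [([0.447, -0.075, -0.001], 0.62), ([0.477, -0.285, -0.003], 0.42)]
t36.75 tx -0.0 ty 1.3 tz 130.0 turn 0.05 (cur yaw -89.8)
```

```bash
python3 -m crank '[{"tx":0,"ty":1,"tz":20,"turn":0},{"tx":0,"ty":1,"tz":55,"turn":0},{"tx":0,"ty":1,"tz":90,"turn":0},{"tx":0,"ty":1,"tz":112,"turn":0},{"tx":0,"ty":1,"tz":122,"turn":0}]';python3 -m crank '[{"tx":0,"ty":0,"tz":2,"turn":0},{"tx":0,"ty":0,"tz":4,"turn":0},{"tx":0,"ty":0,"tz":6,"turn":0},{"tx":0,"ty":0,"tz":6,"turn":0}]';python3 -m crank '[{"tx":0,"ty":0,"tz":1,"turn":0},{"tx":0,"ty":0,"tz":2,"turn":0},{"tx":0,"ty":0,"tz":2,"turn":0}]'
```

```text
time: 37.38
position: [0.5753, -0.0041, 0.0531]
tool_rot: [3.141, 0.004, -0.006]
ft_force: [-0.1, 0.4, -1.4]
grip_width: 0.612
grip_force: 20.0
time: 37.88
position: [0.5773, -0.0039, 0.05]
tool_rot: [-3.141, -0.004, -0.001]
ft_force: [0.3, -0.5, -1.2]
grip_width: 0.613
grip_force: 20.0
time: 38.25
position: [0.5772, -0.0039, 0.048]
tool_rot: [-3.141, -0.004, -0.0]
ft_force: [-1.1, 0.6, 2.1]
grip_width: 0.61
grip_force: 20.0
```

Contact. Releasing the second bird and rising.

```bash
python3 -m crank '[{"tx":0,"ty":0,"tz":0,"turn":0},{"tx":0,"ty":0,"tz":0,"turn":0},{"tx":0,"ty":0,"tz":0,"turn":0},{"tx":0,"ty":0,"tz":0,"turn":0},{"tx":0,"ty":0,"tz":-10,"turn":0}]' 80 15;python3 -m crank '[{"tx":0,"ty":0,"tz":-30,"turn":0},{"tx":0,"ty":0,"tz":-60,"turn":0},{"tx":0,"ty":0,"tz":-100,"turn":0},{"tx":0,"ty":0,"tz":-135,"turn":0},{"tx":0,"ty":0,"tz":-135,"turn":0}]'; python3 - <<'E'
from birds import *
for c in ('scene','top'):
    ctrl.get_image(c)
    for q in ('bird0','cup','mat'): print(c,q,[(np.round(r['xyz'],3).tolist(),round(r['confidence'],2)) for r in ctrl.mark_of(c,q)])
print(st()[0]['joint_positions'].round(2));to([.436,.078,.18],-90)
E
```

```text
time: 38.88
position: [0.5763, -0.004, 0.0573]
tool_rot: [3.141, 0.004, -0.003]
ft_force: [0.6, -0.3, -0.2]
grip_width: 0.914
grip_force: 0.0
time: 39.5
position: [0.5792, -0.0043, 0.1963]
tool_rot: [-3.14, -0.003, -0.01]
ft_force: [0.5, 0.3, -0.6]
grip_width: 0.92
grip_force: 0.0
scene bird0 [([0.58, -0.003, 0.049], 0.91), ([0.671, -0.002, 0.044], 0.77)]
scene cup [([0.44, 0.076, 0.002], 0.71)]
scene mat []
top bird0 []
top cup [([0.434, 0.075, -0.002], 0.52), ([0.545, -0.324, 0.058], 0.43)]
top mat [([0.445, -0.076, -0.0], 0.58), ([0.459, -0.223, 0.094], 0.24)]
[-0.78  0.22  0.86  1.68 -0.17  1.32 -1.46]
t39.90 tx -140.4 ty -82.3 tz 12.0 turn 0.03 (cur yaw -89.9)
```

```bash
python3 -m crank '[{"tx":-47,"ty":-27,"tz":0,"turn":0},{"tx":-94,"ty":-55,"tz":0,"turn":0},{"tx":-141,"ty":-82,"tz":10,"turn":0},{"tx":-141,"ty":-82,"tz":40,"turn":0},{"tx":-141,"ty":-82,"tz":60,"turn":0}]' 87 10;python3 -m crank '[{"tx":0,"ty":0,"tz":0,"turn":0},{"tx":0,"ty":0,"tz":0,"turn":0}]'; python3 - <<'E'
from birds import *
fmid()
for c in ('top','scene'):
    im,d=ctrl.get_image(c);P=cloud(c,d)
    print(c,[(np.round(r['xyz'],3).tolist(),round(r['confidence'],2)) for r in ctrl.mark_of(c,'cup')])
    m=(abs(P[...,2]-.088)<.006)&(np.hypot(P[...,0]-.437,P[...,1]-.077)<.05); q=P[m]
    if len(q)>10: print('rim',len(q),q.min(0).round(4),q.max(0).round(4))
print(st()[0]['joint_positions'].round(2));to([.437,.077,.0285],-90)
cv2.imwrite('pics/bowl0.png',cv2.resize(im[100:290,150:350,::-1],None,fx=3,fy=3))
E
```

```text
time: 40.52
position: [0.4348, 0.0783, 0.1316]
tool_rot: [-3.14, -0.006, 0.001]
ft_force: [-0.0, -0.8, -0.7]
grip_width: 1.001
grip_force: 0.0
time: 40.78
position: [0.4364, 0.0776, 0.1332]
tool_rot: [3.142, 0.003, 0.001]
ft_force: [1.0, 0.2, 0.2]
grip_width: 0.998
grip_force: 0.0
scene -1 47 x [-4.8 12.7] y [-52.9 -43.9]
scene 1 59 x [-6.  14.1] y [43.1 52. ]
top []
scene [([0.44, 0.079, 0.0], 0.6)]
rim 160 [0.3988 0.0455 0.0821] [0.4697 0.1112 0.0922]
[-1.04 -0.14  0.76  2.05  0.1   1.19 -1.89]
t41.08 tx 0.7 ty 0.8 tz 104.5 turn 0.02 (cur yaw -89.9)
```

View pics/bowl0.png

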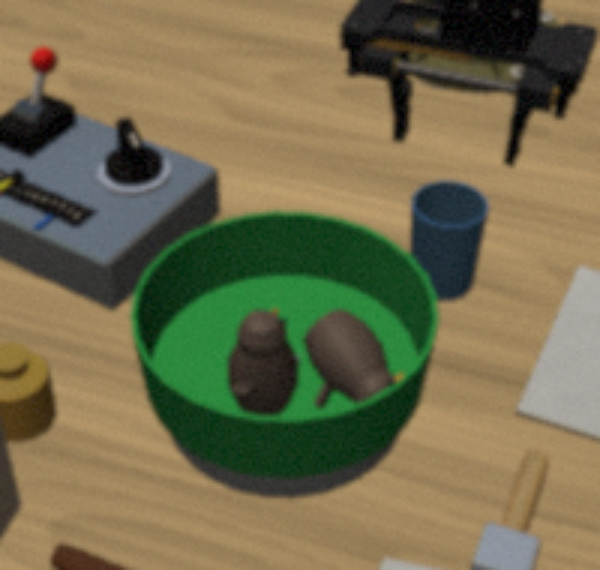

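One bird is standing at (265,370). The other, which stood upright a moment ago, has toppled, with its body at (345,345) and its beak at (398,378). The robot was not near it, so this is the announced disturbance. I'll measure both.

```bash
python3 - <<'E'
from birds import *
for c in ('scene','top'):
    im,d=ctrl.get_image(c);P=cloud(c,d); z=P[...,2]
    print(c,[(np.round(r['xyz'],3).tolist(),round(r['confidence'],2)) for r in ctrl.mark_of(c,'bird0')])
    g=(im[...,1].astype(int)>im[...,0]+15)
    m=(np.hypot(P[...,0]-.628,P[...,1]+.002)<.1)&(z>.055)&(z<.15)&~g
    n,l,s,cc=cv2.connectedComponentsWithStats(m.astype(np.uint8),connectivity=4)
    for i in range(1,n):
        if s[i,4]>15:
            q=P[l==i]; r=cv2.minAreaRect((q[:,:2]*1000).astype(np.float32)); print(cc[i].round(),s[i,4],'min',q.min(0).round(3),'max',q.max(0).round(3),'rect',np.round(r[0]),np.round(r[1]),round(r[2]))
            for zz in np.arange(.06,.14,.01):
                k=q[abs(q[:,2]-zz)<.005]
                if len(k)>3: print('   z%.2f'%zz,len(k),k.mean(0).round(3)[:2],np.ptp(k,0).round(3)[:2])
cv2.imwrite('pics/bowltop.png',cv2.resize(im[110:230,180:310,::-1],None,fx=4,fy=4,interpolation=cv2.INTER_CUBIC))
E
```

```text
scene [([0.673, -0.007, 0.044], 0.64)]
[237. 221.] 572 min [ 0.645 -0.026  0.056] max [0.713 0.022 0.134] rect [681.  -3.] [43. 58.] 52
   z0.06 26 [0.692 0.003] [0.012 0.032]
   z0.07 48 [0.691 0.006] [0.022 0.043]
   z0.08 46 [0.689 0.009] [0.027 0.043]
   z0.09 127 [0.691 0.002] [0.05  0.048]
   z0.10 98 [0.686 0.001] [0.047 0.042]
   z0.11 57 [0.683 0.002] [0.022 0.037]
   z0.12 77 [ 0.681 -0.   ] [0.045 0.032]
   z0.13 93 [ 0.674 -0.002] [0.026 0.027]
[265. 219.] 571 min [0.611 0.017 0.055] max [0.665 0.093 0.103] rect [642.  53.] [70. 53.] 50
   z0.06 15 [0.658 0.045] [0.013 0.026]
   z0.07 47 [0.659 0.057] [0.018 0.044]
   z0.08 158 [0.652 0.063] [0.035 0.076]
   z0.09 178 [0.643 0.053] [0.038 0.06 ]
   z0.10 173 [0.63  0.046] [0.037 0.045]
top [([0.672, -0.004, 0.049], 0.75)]
[247. 154.] 346 min [ 0.641 -0.027  0.07 ] max [0.708 0.02  0.133] rect [675.  -4.] [48. 67.] 89
   z0.07 6 [ 0.648 -0.014] [0.019 0.032]
   z0.08 11 [ 0.652 -0.007] [0.053 0.026]
   z0.09 100 [ 0.67  -0.005] [0.066 0.047]
   z0.10 52 [ 0.659 -0.002] [0.058 0.041]
   z0.11 10 [0.654 0.003] [0.02  0.033]
   z0.12 76 [ 0.664 -0.002] [0.043 0.033]
   z0.13 91 [ 0.667 -0.001] [0.026 0.028]
[225. 170.] 510 min [0.594 0.018 0.056] max [0.663 0.097 0.103] rect [636.  56.] [87. 58.] 46
   z0.06 8 [0.632 0.034] [0.058 0.024]
   z0.07 29 [0.635 0.069] [0.068 0.077]
   z0.08 135 [0.635 0.066] [0.065 0.079]
   z0.09 162 [0.624 0.054] [0.056 0.06 ]
   z0.10 176 [0.623 0.047] [0.045 0.046]
```

View pics/bowltop.png

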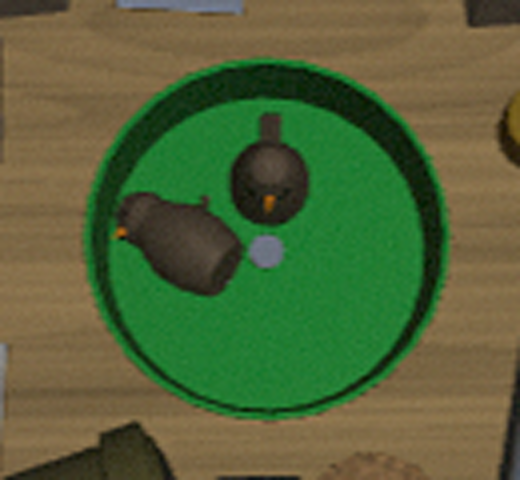

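The second bird lies fully inside the bowl on the +y side, with its top at 0.103 below the rim. It is in the bowl and undamaged, so I leave it. The tool stays vertical, so I'll pour from the free −y side: grip the cup above its centre of mass, then tip it by levering its foot over the bowl rim. Now gripping the cup.

```bash
python3 -m crank '[{"tx":0,"ty":0,"tz":30,"turn":0},{"tx":0,"ty":0,"tz":65,"turn":0},{"tx":0,"ty":0,"tz":95,"turn":0},{"tx":0,"ty":0,"tz":104,"turn":0},{"tx":0,"ty":0,"tz":104,"turn":0}]' 87 10; python3 -m crank '[{"tx":0,"ty":0,"tz":0,"turn":0},{"tx":0,"ty":0,"tz":0,"turn":0},{"tx":0,"ty":0,"tz":0,"turn":0},{"tx":0,"ty":0,"tz":0,"turn":0},{"tx":0,"ty":0,"tz":0,"turn":0}]' 50 15;python3 -m crank '[{"tx":0,"ty":0,"tz":0,"turn":0},{"tx":0,"ty":0,"tz":-3,"turn":0},{"tx":0,"ty":0,"tz":-20,"turn":0},{"tx":0,"ty":0,"tz":-60,"turn":0},{"tx":0,"ty":0,"tz":-110,"turn":0}]'; python3 -m crank '[{"tx":0,"ty":0,"tz":-40,"turn":0},{"tx":0,"ty":0,"tz":-70,"turn":0},{"tx":0,"ty":0,"tz":-80,"turn":0}]'; python3 -c "
from h import *
to([.437,-.16,.22],0)"
```

```text
time: 41.9
position: [0.4359, 0.0775, 0.0287]
tool_rot: [3.141, 0.004, -0.001]
ft_force: [0.3, -0.0, 0.1]
grip_width: 0.997
grip_force: 0.0
time: 42.52
position: [0.4365, 0.078, 0.0293]
tool_rot: [-3.141, -0.004, -0.002]
ft_force: [-0.8, 0.8, 6.5]
grip_width: 0.777
grip_force: 15.0
time: 43.15
position: [0.4343, 0.077, 0.1385]
tool_rot: [3.14, 0.003, -0.005]
ft_force: [0.6, 0.9, -2.7]
grip_width: 0.781
grip_force: 15.0
time: 43.52
position: [0.4363, 0.0778, 0.2197]
tool_rot: [-3.14, -0.004, -0.003]
ft_force: [-0.8, -0.0, -3.2]
grip_width: 0.778
grip_force: 15.0
t43.52 tx 0.1 ty 237.8 tz -0.6 turn -17.97 (cur yaw -89.9)
```

```bash
python3 -m crank '[{"tx":10,"ty":15,"tz":0,"turn":-1},{"tx":32,"ty":46,"tz":0,"turn":-3},{"tx":57,"ty":80,"tz":0,"turn":-5},{"tx":82,"ty":115,"tz":0,"turn":-7},{"tx":105,"ty":150,"tz":0,"turn":-9}]'; python3 -c "
from h import *
to([.608,-.167,.22],0)"
```

```text
time: 44.15
position: [0.531, -0.0577, 0.2167]
tool_rot: [-2.949, -1.071, 0.007]
ft_force: [0.6, 0.2, -2.6]
grip_width: 0.782
grip_force: 15.0
t44.15 tx -11.1 ty 133.2 tz -4.0 turn -10.02 (cur yaw -50.1)
```

```bash
python3 -m crank '[{"tx":-2,"ty":25,"tz":0,"turn":-2},{"tx":-5,"ty":60,"tz":0,"turn":-4},{"tx":-8,"ty":90,"tz":0,"turn":-6},{"tx":-10,"ty":115,"tz":0,"turn":-8},{"tx":-10,"ty":125,"tz":0,"turn":-9}]';python3 -m crank '[{"tx":0,"ty":0,"tz":0,"turn":0},{"tx":0,"ty":0,"tz":0,"turn":0}]'; python3 - <<'E'
from h import *
print(st()[0]['joint_positions'].round(2));to([.608,-.165,.1265],0)
im,d=ctrl.get_image('scene');P=cloud('scene',d);f=im.astype(int)
m=(f[...,2]>f[...,0]+15)&(f[...,2]>=f[...,1])&(np.hypot(P[...,0]-.608,P[...,1]+.165)<.08)&(P[...,2]>.15)
q=P[m];print(len(q),q.min(0).round(3),q.max(0).round(3))
cv2.imwrite('pics/cup0.png',cv2.resize(im[60:280,110:330,::-1],None,fx=2.5,fy=2.5))
E
```

```text
time: 44.78
position: [0.6026, -0.1619, 0.2151]
tool_rot: [-2.318, -2.112, 0.008]
ft_force: [0.9, 0.2, -2.4]
grip_width: 0.778
grip_force: 15.0
time: 45.02
position: [0.6027, -0.1592, 0.2164]
tool_rot: [-2.32, -2.109, 0.004]
ft_force: [0.1, -0.2, -1.8]
grip_width: 0.779
grip_force: 15.0
[-0.54  0.38  0.98  1.53 -0.32  1.41  0.37]
t45.02 tx -5.5 ty 6.4 tz 89.8 turn -1.09 (cur yaw -5.4)
878 [ 0.563 -0.188  0.185] [ 0.672 -0.126  0.433]
```

View pics/cup0.png

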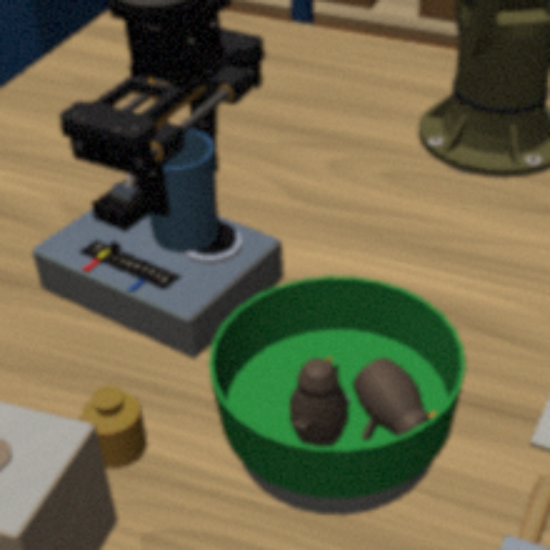

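```bash
python3 -m crank '[{"tx":-3,"ty":5,"tz":0,"turn":-1.1},{"tx":-3,"ty":5,"tz":15,"turn":-1.1},{"tx":-3,"ty":5,"tz":40,"turn":-1.1},{"tx":-3,"ty":5,"tz":65,"turn":-1.1},{"tx":-3,"ty":5,"tz":85,"turn":-1.1}]';python3 -m crank '[{"tx":0,"ty":0,"tz":0,"turn":0},{"tx":0,"ty":0,"tz":0,"turn":0}]' - 10; python3 - <<'E'
from h import *
print(st()[0]['joint_positions'].round(2));to([.608,-.150,.1265],0)
im,d=ctrl.get_image('top');P=cloud('top',d);f=im.astype(int)
m=(abs(P[...,2]-.108)<.006)&(f[...,1]>f[...,0]+15)&(abs(P[...,0]-.608)<.03)&(P[...,1]<-.05)
q=P[m];print(len(q),q[:,1].min() if len(q) else '')
E
```

```text
time: 45.7
position: [0.6068, -0.162, 0.1303]
tool_rot: [-2.215, -2.218, 0.003]
ft_force: [-0.4, 0.4, -2.1]
grip_width: 0.78
grip_force: 15.0
time: 45.95
position: [0.6082, -0.1632, 0.1331]
tool_rot: [-2.217, -2.221, 0.001]
ft_force: [1.1, -0.5, -2.7]
grip_width: 0.783
grip_force: 10.0
[-0.49  0.44  0.92  1.62 -0.37  1.27  0.5 ]
t45.95 tx 13.2 ty -0.2 tz 6.6 turn 0.02 (cur yaw 0.1)
55 -0.14788658028638352
```

Starting to lever the cup over the rim, first to about 50°, with a check.

```bash
python3 -m crank '[{"tx":14,"ty":0,"tz":7,"turn":0},{"tx":24,"ty":0,"tz":4,"turn":0},{"tx":34,"ty":0,"tz":2,"turn":0},{"tx":44,"ty":0,"tz":-1,"turn":0},{"tx":44,"ty":0,"tz":-1,"turn":0}]'; cat > cupax.py <<'E'
from h import *
def cupax(cam='scene',rad=.1):
    """cup axis tilt: plane/cylinder-free estimate from blue points, in world"""
    s,p,Rm=st(); im,d=ctrl.get_image(cam);P=cloud(cam,d);f=im.astype(int)
    c=p+np.array([0,0,.0365]); m=(f[...,2]>f[...,0]+12)&(f[...,2]>f[...,1])&(np.linalg.norm(P-c,axis=2)<rad)&(d>0)
    q=P[m]-c; print(cam,len(q),'rel mm min',(q.min(0)*1000).round(),'max',(q.max(0)*1000).round()); return im
E
python3 - <<'E'
from cupax import *
im=cupax(); cv2.imwrite('pics/cup1.png',cv2.resize(im[80:260,140:320,::-1],None,fx=2.5,fy=2.5))
E
```

```text
time: 46.62
position: [0.6083, -0.1179, 0.1341]
tool_rot: [-2.214, -2.223, 0.0]
ft_force: [0.4, -1.8, -2.9]
grip_width: 0.783
grip_force: 10.0
scene 554 rel mm min [-40. -57. -66.] max [67. 38. 76.]
```

View pics/cup1.png

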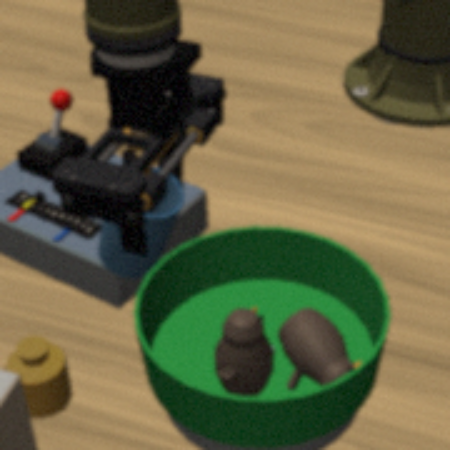

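The cup (140,235) has tilted about 30° towards the bowl with only 1.8 N. Continuing.

```bash
python3 -m crank '[{"tx":11,"ty":0,"tz":1.5,"turn":0},{"tx":21,"ty":0,"tz":3.5,"turn":0},{"tx":30,"ty":0,"tz":8,"turn":0},{"tx":39,"ty":0,"tz":13.5,"turn":0},{"tx":46,"ty":0,"tz":21,"turn":0}]'; python3 -m crank '[{"tx":7,"ty":0,"tz":8,"turn":0},{"tx":12,"ty":0,"tz":18,"turn":0},{"tx":14.5,"ty":0,"tz":28,"turn":0},{"tx":14.5,"ty":0,"tz":28,"turn":0}]'; python3 - <<'E'
from cupax import *
im=cupax(); cv2.imwrite('pics/cup2.png',cv2.resize(im[100:260,160:320,::-1],None,fx=3,fy=3))
to([.608,-.0575,.075],0)
E
```

```text
time: 47.3
position: [0.6077, -0.072, 0.1124]
tool_rot: [-2.215, -2.221, 0.001]
ft_force: [-0.2, -0.8, -0.0]
grip_width: 0.783
grip_force: 10.0
time: 47.8
position: [0.6068, -0.0579, 0.0837]
tool_rot: [-2.214, -2.22, 0.003]
ft_force: [-0.5, 1.9, 2.0]
grip_width: 0.78
grip_force: 10.0
scene 330 rel mm min [-30. -91.   3.] max [43. 12. 87.]
t47.85 tx 0.7 ty 1.2 tz 9.2 turn 0.03 (cur yaw 0.1)
```

View pics/cup2.png

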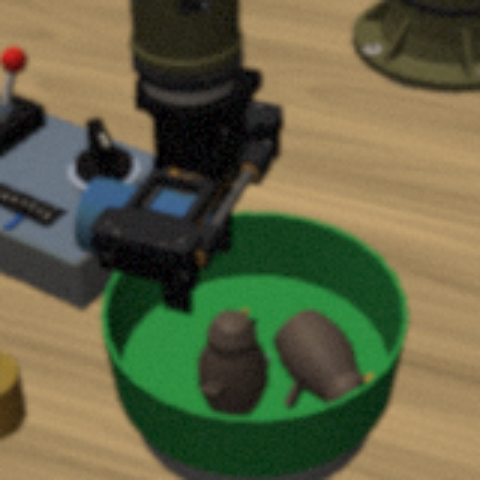

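```bash
python3 -m crank '[{"tx":1,"ty":0,"tz":4,"turn":0},{"tx":1,"ty":0,"tz":8,"turn":0},{"tx":1,"ty":0,"tz":8,"turn":0},{"tx":1,"ty":0,"tz":8,"turn":0}]'; python3 - <<'E'
from cupax import *
im=cupax(); a=cv2.resize(im[130:270,170:310,::-1],(400,400))
im,d=ctrl.get_image('top'); b=cv2.resize(im[110:230,185:305,::-1],(400,400))
cv2.imwrite('pics/cup3.png',np.hstack([a,b]))
for c in ('scene','top'): print(c,[(np.round(r['xyz'],3).tolist(),round(r['confidence'],2)) for r in ctrl.mark_of(c,'chip0')])
E
```

```text
time: 48.35
position: [0.6075, -0.0574, 0.0769]
tool_rot: [-2.216, -2.221, 0.001]
ft_force: [-0.1, 1.8, 1.9]
grip_width: 0.782
grip_force: 10.1
scene 355 rel mm min [-32. -91.  14.] max [44. 37. 88.]
scene []
top []
```

View pics/cup3.png

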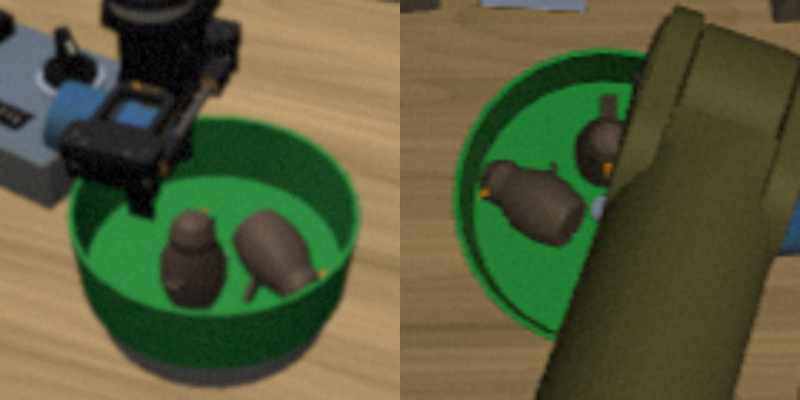

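I've now viewed more pictures than the limit, so from here I work from numbers only. Checking for chips by colour and depth.

```bash
python3 -m crank '[{"tx":0,"ty":0,"tz":2.5,"turn":0},{"tx":-2,"ty":0,"tz":2.5,"turn":0},{"tx":0,"ty":0,"tz":2.5,"turn":0},{"tx":-2,"ty":0,"tz":2.5,"turn":0},{"tx":0,"ty":0,"tz":2.5,"turn":0}]' ; cat > chips.py <<'E'
from h import *
def chips():
    for c in ('scene','top'):
        im,d=ctrl.get_image(c);P=cloud(c,d);h=cv2.cvtColor(im,cv2.COLOR_RGB2HSV); 
        m=((h[...,0]<14)|(h[...,0]>174))&(h[...,1]>110)&(h[...,2]>50)&(P[...,0]>.3)&(P[...,0]<.9)&(abs(P[...,1])<.3)&(P[...,2]<.2)&(d>0)
        n,l,s,cc=cv2.connectedComponentsWithStats(m.astype(np.uint8))
        for i in range(1,n):
            if s[i,4]>=6: q=P[l==i]; print(c,'blob',cc[i].round(),s[i,4],np.median(q,0).round(3))
E
python3 -c "
from chips import *
chips()
import cv2
im=cv2.imread('pics/top0.png'); print(cv2.cvtColor(im,cv2.COLOR_BGR2HSV)[244:248,215:221].reshape(-1,3)[:6])
"
```

```text
time: 49.18
position: [0.607, -0.0587, 0.0741]
tool_rot: [-2.217, -2.22, 0.004]
ft_force: [0.4, -1.5, 0.1]
grip_width: 0.783
grip_force: 10.1
scene blob [188. 293.] 334 [ 0.84  -0.048  0.017]
top blob [263. 102.] 170 [ 0.833 -0.052  0.016]
[[  8 151 103]
 [  9 154 103]
 [  9 179  97]
 [  8 140  91]
 [  8 142  97]
 [ 10 176 100]]
```

```bash
python3 -m crank '[{"tx":3,"ty":0,"tz":-15,"turn":0},{"tx":6,"ty":0,"tz":-40,"turn":0},{"tx":6,"ty":0,"tz":-70,"turn":0},{"tx":6,"ty":0,"tz":-90,"turn":0},{"tx":6,"ty":0,"tz":-90,"turn":0}]' - 20; python3 - <<'E'
from chips import *
from cupax import cupax
chips(); F=[]
for i in range(5): cupax() if i==0 else ctrl.get_image('top'); F.append(ctrl.get_state()['ft_force'])
print('F',np.mean(F,0).round(2))
s,p,Rm=st(); c=p+[0,0,.0365]; im,d=ctrl.get_image('scene');P=cloud('scene',d);f=im.astype(int)
m=(f[...,2]>f[...,0]+12)&(f[...,2]>f[...,1])&(np.linalg.norm(P-c,axis=2)<.1)&(d>0);q=(P[m]-c)*1000
for y in range(-90,90,15):
    k=q[(abs(q[:,1]-y)<7.5)&(abs(q[:,0])<45)]
    if len(k)>4: print(y,len(k),'z',np.percentile(k[:,2],[3,50,97]).round(),'x',np.percentile(k[:,0],[3,97]).round())
E
```

```text
time: 49.9
position: [0.6087, -0.0516, 0.1658]
tool_rot: [-2.216, -2.222, -0.002]
ft_force: [-0.0, 0.3, -2.2]
grip_width: 0.775
grip_force: 20.0
scene blob [251. 206.] 39 [0.591 0.    0.061]
scene blob [188. 293.] 325 [ 0.841 -0.048  0.017]
top blob [252. 101.] 64 [ 0.836 -0.021  0.017]
scene 620 rel mm min [-36. -32. -65.] max [69. 38. 75.]
F [-0.12  0.02 -2.04]
-30 20 z [-63. -24.  -4.] x [20. 26.]
-15 58 z [-64. -45.  -6.] x [24. 43.]
0 92 z [-63. -43.  24.] x [-33.  35.]
15 278 z [-60. -14.  23.] x [-27.  33.]
30 162 z [-56. -11.  60.] x [ 2. 42.]
```

The cup swung back nearly upright by itself and at least one chip is in the bowl. I move aside and count.

```bash
python3 -m crank '[{"tx":-20,"ty":0,"tz":-20,"turn":0},{"tx":-50,"ty":0,"tz":-40,"turn":0},{"tx":-80,"ty":0,"tz":-45,"turn":0},{"tx":-110,"ty":0,"tz":-45,"turn":0},{"tx":-112,"ty":0,"tz":-45,"turn":0}]'; python3 -m crank '[{"tx":0,"ty":0,"tz":0,"turn":0},{"tx":0,"ty":0,"tz":0,"turn":0},{"tx":0,"ty":0,"tz":0,"turn":0}]'; python3 - <<'E'
from chips import *
chips()
for c in ('scene','top'): print(c,[(np.round(r['xyz'],3).tolist(),round(r['confidence'],2)) for r in ctrl.mark_of(c,'chip0')]+[(np.round(r['xyz'],3).tolist(),round(r['confidence'],2)) for r in ctrl.mark_of(c,'bird0')])
F=[]
for i in range(6): ctrl.get_image('scene'); F.append(ctrl.get_state()['ft_force'])
print('F',np.mean(F,0).round(2),np.std(F,0).round(2))
im,d=ctrl.get_image('scene');P=cloud('scene',d);h=cv2.cvtColor(im,cv2.COLOR_RGB2HSV)
m=(np.hypot(P[...,0]-.628,P[...,1]+.002)<.1)&(P[...,2]>.052)&(P[...,2]<.075)&(h[...,0]<30)
n,l,s,cc=cv2.connectedComponentsWithStats(m.astype(np.uint8))
for i in range(1,n):
    if s[i,4]>=8: q=P[l==i]; print('low',cc[i].round(),s[i,4],np.median(q,0).round(3),np.ptp(q,0).round(3),np.median(h[l==i],0))
E
```

```text
time: 50.92
position: [0.607, -0.1676, 0.2089]
tool_rot: [-2.222, -2.216, 0.005]
ft_force: [-1.1, -0.6, -1.8]
grip_width: 0.776
grip_force: 20.0
time: 51.3
position: [0.6084, -0.1624, 0.2087]
tool_rot: [-2.213, -2.222, 0.002]
ft_force: [-0.0, 0.3, -2.2]
grip_width: 0.775
grip_force: 20.0
scene blob [251. 206.] 39 [ 0.59  -0.     0.062]
scene blob [188. 293.] 327 [ 0.841 -0.049  0.017]
top blob [262. 102.] 174 [ 0.833 -0.05   0.016]
top blob [246. 188.] 29 [0.583 0.001 0.061]
scene [([0.588, -0.002, 0.047], 0.39), ([0.615, 0.026, 0.084], 0.97), ([0.672, -0.007, 0.047], 0.59)]
top [([0.582, 0.003, 0.046], 0.47), ([0.613, 0.028, 0.082], 0.61), ([0.67, -0.005, 0.049], 0.57)]
F [ 0.04 -0.09 -2.12] [0.48 0.68 0.64]
low [251. 206.] 48 [0.59  0.    0.061] [0.018 0.016 0.013] [  9.  156.5 114. ]
low [263. 230.] 44 [0.659 0.055 0.071] [0.013 0.035 0.021] [14.  72.5 53. ]
low [238. 234.] 58 [0.694 0.006 0.068] [0.014 0.035 0.017] [14.  70.5 35. ]
```

Only one chip has come out. I repeat the tip, go slightly steeper and shake along the cup axis while it rests on the rim.

```bash
python3 -m crank '[{"tx":0,"ty":0,"tz":20,"turn":0},{"tx":0,"ty":0,"tz":50,"turn":0},{"tx":0,"ty":0,"tz":70,"turn":0},{"tx":0,"ty":0,"tz":75,"turn":0},{"tx":0,"ty":0,"tz":75,"turn":0}]' - 10; python3 -m crank '[{"tx":14,"ty":0,"tz":7,"turn":0},{"tx":29,"ty":0,"tz":3,"turn":0},{"tx":44,"ty":0,"tz":-1,"turn":0},{"tx":65,"ty":0,"tz":2,"turn":0},{"tx":83,"ty":0,"tz":12,"turn":0}]'; python3 -m crank '[{"tx":14,"ty":0,"tz":17,"turn":0},{"tx":20,"ty":0,"tz":31,"turn":0},{"tx":22,"ty":0,"tz":42,"turn":0},{"tx":22,"ty":0,"tz":48,"turn":0},{"tx":22,"ty":0,"tz":48,"turn":0}]'; cat >> cupax.py <<'E'
def slope():
    s,p,Rm=st(); c=p+[0,0,.0365]; im,d=ctrl.get_image('scene');P=cloud('scene',d);f=im.astype(int)
    m=(f[...,2]>f[...,0]+12)&(f[...,2]>f[...,1])&(np.linalg.norm(P-c,axis=2)<.1)&(d>0);q=(P[m]-c)*1000
    print('rep',p.round(4))
    for y in range(-90,90,10):
        k=q[(abs(q[:,1]-y)<5)&(abs(q[:,0])<45)]
        if len(k)>4: print(y,len(k),'z',np.percentile(k[:,2],[3,50,97]).round(),'x',np.percentile(k[:,0],[3,97]).round())
E
python3 - <<'E'
from chips import *
from cupax import slope
slope();chips()
E
```

```text
time: 52.58
position: [0.6078, -0.1638, 0.1339]
tool_rot: [-2.216, -2.221, 0.002]
ft_force: [0.5, 0.4, -1.3]
grip_width: 0.778
grip_force: 10.0
time: 53.2
position: [0.6084, -0.0786, 0.1226]
tool_rot: [-2.215, -2.223, -0.001]
ft_force: [0.5, -0.5, -1.0]
grip_width: 0.784
grip_force: 10.0
time: 53.82
position: [0.6071, -0.0589, 0.0739]
tool_rot: [-2.216, -2.219, 0.003]
ft_force: [-0.1, 2.3, 1.5]
grip_width: 0.782
grip_force: 10.1
rep [ 0.6071 -0.0589  0.0739]
-90 7 z [20. 28. 33.] x [24. 30.]
-80 46 z [27. 47. 61.] x [-2. 31.]
-70 83 z [42. 60. 66.] x [-11.  29.]
-60 61 z [53. 61. 65.] x [-13.  23.]
-50 41 z [56. 61. 64.] x [-13.  22.]
-30 23 z [55. 59. 77.] x [-5. 27.]
-20 39 z [53. 56. 75.] x [-7. 38.]
-10 42 z [25. 55. 86.] x [-24.  42.]
0 14 z [17. 75. 79.] x [-32.  42.]
scene blob [251. 206.] 38 [0.59  0.    0.061]
scene blob [188. 292.] 328 [ 0.841 -0.049  0.017]
top blob [262. 102.] 172 [ 0.833 -0.052  0.017]
```

The pivot is actually about 17 mm above my TCP estimate, because the pads touch only near the cup's rim, so the tilt was only about 105°. I go lower, step by step, watching the force.

```bash
python3 -m crank '[{"tx":1,"ty":0,"tz":3,"turn":0},{"tx":2,"ty":0,"tz":6,"turn":0},{"tx":3,"ty":0,"tz":9,"turn":0},{"tx":3,"ty":0,"tz":9,"turn":0}]'; python3 - <<'E'
from chips import *
from cupax import slope
slope();chips(); print(ctrl.get_state()['ft_force'])
s,p,Rm=st(); im,d=ctrl.get_image('scene'); P=cloud('scene',d); l=((P-p)@Rm)*1000; f=im.astype(int)
m=(d>0)&(f.max(-1)<75)&(abs(l[...,0])<60)&(abs(l[...,1])<100)&(l[...,2]<-40)&(l[...,2]>-140)
for z in range(-140,-40,10):
    k=l[m&(abs(l[...,2]-z)<5)]; print(z,len(k),k[:,:2].min(0).round() if len(k) else '',k[:,:2].max(0).round() if len(k) else '')
E
```

```text
time: 54.48
position: [0.6093, -0.0556, 0.0679]
tool_rot: [-2.217, -2.223, -0.003]
ft_force: [-3.3, 3.1, 15.2]
grip_width: 0.778
grip_force: 10.0
rep [ 0.6093 -0.0556  0.0679]
-80 28 z [32. 45. 58.] x [24. 29.]
-70 62 z [45. 62. 72.] x [-13.  28.]
-60 80 z [56. 68. 72.] x [-15.  26.]
-50 63 z [56. 66. 69.] x [-15.  23.]
-40 5 z [63. 66. 66.] x [-9.  4.]
-30 21 z [56. 60. 79.] x [-1. 24.]
-20 42 z [54. 58. 77.] x [-5. 34.]
-10 42 z [52. 56. 87.] x [-6. 41.]
0 14 z [ 4. 54. 79.] x [-31.  42.]
scene blob [251. 206.] 38 [ 0.59  -0.     0.062]
scene blob [188. 293.] 333 [ 0.841 -0.048  0.017]
top blob [262. 102.] 172 [ 0.833 -0.05   0.016]
[-1.77793235  3.03851394 14.63753762]
-140 64 [-24. -51.] [27. 19.]
-130 748 [-37. -93.] [38. 97.]
-120 198 [-36. -86.] [38. 96.]
-110 251 [-36. -81.] [39. 94.]
-100 206 [-36. -82.] [38. 90.]
-90 89 [-60. -78.] [38. 89.]
-80 8 [  6. -42.] [ 14. -22.]
-70 15 [  1. -49.] [ 10. -28.]
-60 30 [ -4. -36.] [60. 76.]
-50 50 [ -7. -40.] [59. 81.]
```

The force rose to 15 N: the cup's side meets the gripper body at about 110°. Gripping right at the rim with the pad tips gives clearance for about 125°. I lift out and set the cup back on the table to regrip.

```bash
python3 -m crank '[{"tx":0,"ty":0,"tz":-9,"turn":0},{"tx":3,"ty":0,"tz":-30,"turn":0},{"tx":6,"ty":0,"tz":-60,"turn":0},{"tx":6,"ty":0,"tz":-100,"turn":0},{"tx":6,"ty":0,"tz":-150,"turn":0}]' - 20; python3 -m crank '[{"tx":0,"ty":0,"tz":0,"turn":0},{"tx":0,"ty":0,"tz":0,"turn":0},{"tx":0,"ty":0,"tz":0,"turn":0}]'; python3 - <<'E'
from chips import *
from cupax import slope
slope();chips();to([.44,.077,.21],-90); print(st()[0]['joint_positions'].round(2))
E
```

```text
time: 55.3
position: [0.6069, -0.0496, 0.2162]
tool_rot: [-2.215, -2.219, 0.004]
ft_force: [0.6, 0.8, -2.2]
grip_width: 0.779
grip_force: 20.0
time: 55.68
position: [0.6068, -0.0495, 0.2137]
tool_rot: [-2.214, -2.219, 0.005]
ft_force: [0.1, 0.3, -1.9]
grip_width: 0.777
grip_force: 20.0
rep [ 0.6068 -0.0495  0.2137]
-40 16 z [-59. -41. -21.] x [16. 20.]
-30 64 z [-62. -33.   3.] x [21. 28.]
-20 81 z [-63. -36.   3.] x [26. 31.]
-10 66 z [-66. -44. -16.] x [-30.  43.]
0 72 z [-62. -44.  -4.] x [-30.  29.]
10 176 z [-58. -18.  19.] x [-26.  38.]
20 117 z [-34.   2.  19.] x [-19.  25.]
30 13 z [10. 18. 19.] x [-2. 14.]
40 6 z [58. 63. 67.] x [40. 42.]
scene blob [230. 205.] 29 [ 0.605 -0.051  0.062]
scene blob [251. 206.] 34 [0.59  0.    0.062]
scene blob [246. 212.] 13 [ 0.619 -0.     0.064]
scene blob [188. 293.] 323 [ 0.841 -0.049  0.017]
top blob [249. 101.] 40 [ 0.836 -0.013  0.016]
t55.83 tx 127.1 ty -166.9 tz 5.4 turn -17.98 (cur yaw 0.1)
[-0.73  0.33  0.96  1.57 -0.28  1.4   0.26]
```

Three chips now show in the bowl. I set the cup down at its old spot so I can look into it.

```bash
python3 -m crank '[{"tx":10,"ty":-15,"tz":0,"turn":0},{"tx":40,"ty":-52,"tz":0,"turn":0},{"tx":75,"ty":-95,"tz":0,"turn":0},{"tx":105,"ty":-138,"tz":0,"turn":0},{"tx":127,"ty":-167,"tz":0,"turn":0}]'; python3 -m crank '[{"tx":0,"ty":0,"tz":10,"turn":0},{"tx":0,"ty":0,"tz":50,"turn":0},{"tx":0,"ty":0,"tz":100,"turn":0},{"tx":0,"ty":0,"tz":140,"turn":0},{"tx":0,"ty":0,"tz":160,"turn":0}]'; python3 - <<'E'
from chips import *
from cupax import slope
slope();chips();to([.44,.077,.03],0); print(st()[0]['joint_positions'].round(2))
E
```

```text
time: 56.45
position: [0.4384, 0.0782, 0.2159]
tool_rot: [-2.212, -2.222, 0.001]
ft_force: [-0.0, 0.1, -1.9]
grip_width: 0.781
grip_force: 20.0
time: 57.08
position: [0.4389, 0.0749, 0.0538]
tool_rot: [-2.219, -2.218, 0.008]
ft_force: [-0.5, 0.1, -1.4]
grip_width: 0.78
grip_force: 20.0
rep [0.4389 0.0749 0.0538]
-40 7 z [-31. -24.  -8.] x [17. 21.]
-30 30 z [-32. -18.  -0.] x [19. 29.]
-20 43 z [-33. -12.   4.] x [27. 32.]
-10 27 z [-49. -34.  24.] x [-32.  43.]
0 31 z [-59. -46. -17.] x [19. 41.]
10 46 z [-55. -25.  -0.] x [16. 42.]
scene blob [230. 205.] 29 [ 0.605 -0.051  0.062]
scene blob [251. 206.] 38 [ 0.591 -0.     0.061]
scene blob [246. 212.] 11 [ 0.618 -0.001  0.063]
scene blob [188. 292.] 330 [ 0.84  -0.049  0.017]
top blob [262. 102.] 168 [ 0.833 -0.052  0.016]
top blob [251. 180.] 61 [ 0.604 -0.013  0.061]
top blob [265. 182.] 27 [ 0.598 -0.05   0.06 ]
top blob [246. 188.] 29 [0.582 0.001 0.061]
t57.23 tx 1.6 ty 0.6 tz 25.3 turn 0.00 (cur yaw 0.0)
[-1.15  0.01  0.94  2.13 -0.01  1.01 -0.21]
```

The top view now shows all four chips in the bowl (blobs of 61, 27 and 29 px). The cup hangs tilted by about 30°. I'll right it on the table by touching its foot edge down and moving over it.

```bash
python3 -m crank '[{"tx":0,"ty":0,"tz":8,"turn":0},{"tx":0,"ty":0,"tz":14,"turn":0},{"tx":0,"ty":0,"tz":18,"turn":0},{"tx":0,"ty":0,"tz":18,"turn":0}]' - 10; python3 -m crank '[{"tx":-10,"ty":0,"tz":0,"turn":0},{"tx":-20,"ty":0,"tz":1,"turn":0},{"tx":-30,"ty":0,"tz":2,"turn":0},{"tx":-38,"ty":0,"tz":3,"turn":0},{"tx":-38,"ty":0,"tz":3,"turn":0}]'; python3 - <<'E'
from cupax import slope
slope()
E
```

```text
time: 57.72
position: [0.4397, 0.0772, 0.0381]
tool_rot: [-2.216, -2.22, 0.002]
ft_force: [-0.0, 0.1, -1.5]
grip_width: 0.784
grip_force: 10.0
time: 58.35
position: [0.4398, 0.0385, 0.0351]
tool_rot: [-2.217, -2.219, 0.002]
ft_force: [-0.6, 0.5, -2.2]
grip_width: 0.784
grip_force: 10.0
rep [0.4398 0.0385 0.0351]
10 20 z [-23.  -8.  37.] x [16. 41.]
20 5 z [-18.  -9.  -4.] x [15. 21.]
```

```bash
python3 -m crank '[{"tx":0,"ty":0,"tz":2,"turn":0},{"tx":0,"ty":0,"tz":4,"turn":0},{"tx":0,"ty":0,"tz":4,"turn":0}]' - 10; python3 -m crank '[{"tx":0,"ty":0,"tz":2,"turn":0},{"tx":0,"ty":0,"tz":4,"turn":0},{"tx":0,"ty":0,"tz":4,"turn":0}]';python3 - <<'E'
from cupax import *
for c in ('scene','top'):
    im=cupax(c)
    P=None
    s,p,Rm=st(); im,d=ctrl.get_image(c);P=cloud(c,d);f=im.astype(int)
    m=(f[...,2]>f[...,0]+25)&(f[...,2]>f[...,1]+8)&(np.hypot(P[...,0]-p[0],P[...,1]-p[1])<.09)&(P[...,2]<.12)&(d>0)
    q=P[m]; print(c,len(q))
    for z in range(5,115,10):
        k=q[abs(q[:,2]*1000-z)<5]*1000
        if len(k)>3: print(z,len(k),k.min(0)[:2].round(),k.max(0)[:2].round())
E
```

```text
time: 58.78
position: [0.4405, 0.0391, 0.0318]
tool_rot: [-2.215, -2.221, 0.002]
ft_force: [-2.7, -1.4, 5.6]
grip_width: 0.782
grip_force: 10.0
time: 59.15
position: [0.4414, 0.0391, 0.0282]
tool_rot: [-2.216, -2.222, 0.0]
ft_force: [-1.0, -2.2, 7.5]
grip_width: 0.781
grip_force: 10.0
scene 32 rel mm min [-35. -24. -19.] max [46. 16. 77.]
scene 4Traceback (most recent call last):
  File "<stdin>", line 3, in <module>
  File "cupax.py", line 6, in cupax
    q=P[m]-c; print(cam,len(q),'rel mm min',(q.min(0)*1000).round(),'max',(q.max(0)*1000).round()); return im
                                             ~~~~~^^^
    return umr_minimum(a, axis, None, out, keepdims, initial, where)
ValueError: zero-size array to reduction operation minimum which has no identity
```

```bash
python3 -m crank '[{"tx":-4,"ty":0,"tz":0,"turn":0},{"tx":-8,"ty":0,"tz":0,"turn":0},{"tx":-12,"ty":0,"tz":0,"turn":0},{"tx":-12,"ty":0,"tz":0,"turn":0}]' - 4; python3 -m crank '[{"tx":0,"ty":0,"tz":0,"turn":0},{"tx":0,"ty":0,"tz":0,"turn":0},{"tx":0,"ty":0,"tz":0,"turn":0}]' 72 4;python3 -m crank '[{"tx":0,"ty":0,"tz":0,"turn":0},{"tx":0,"ty":0,"tz":0,"turn":0},{"tx":0,"ty":0,"tz":0,"turn":0}]' 85 10;python3 -m crank '[{"tx":0,"ty":0,"tz":-40,"turn":0},{"tx":0,"ty":0,"tz":-90,"turn":0},{"tx":0,"ty":0,"tz":-150,"turn":0},{"tx":0,"ty":0,"tz":-180,"turn":0}]'; python3 - <<'E'
from h import *
for c in ('top','scene'): ctrl.get_image(c);print(c,[(np.round(r['xyz'],3).tolist(),round(r['confidence'],2)) for r in ctrl.mark_of(c,'cup')])
to([.45,.25,.25])
E
```

```text
time: 59.8
position: [0.4396, 0.0271, 0.027]
tool_rot: [-2.216, -2.22, 0.002]
ft_force: [-0.7, 0.4, -1.1]
grip_width: 0.79
grip_force: 4.0
time: 60.18
position: [0.4398, 0.0274, 0.0271]
tool_rot: [-2.215, -2.221, 0.002]
ft_force: [0.8, -0.1, -0.6]
grip_width: 0.822
grip_force: 0.2
time: 60.55
position: [0.4401, 0.0273, 0.0272]
tool_rot: [-2.216, -2.221, 0.002]
ft_force: [-0.7, -0.1, 0.6]
grip_width: 0.969
grip_force: 0.0
time: 61.05
position: [0.442, 0.0271, 0.2104]
tool_rot: [-2.216, -2.221, -0.007]
ft_force: [0.7, 0.7, -0.4]
grip_width: 0.979
grip_force: 0.0
top [([0.41, -0.334, 0.13], 0.59)]
scene [([0.443, 0.02, -0.001], 0.6)]
t61.25 tx 223.3 ty 9.6 tz -42.4
```

Released. I move the hand aside and check that the cup is upright and empty.

```bash
python3 -m crank '[{"tx":45,"ty":0,"tz":-20,"turn":0},{"tx":95,"ty":0,"tz":-40,"turn":0},{"tx":145,"ty":0,"tz":-40,"turn":0},{"tx":190,"ty":0,"tz":-40,"turn":0},{"tx":220,"ty":0,"tz":-40,"turn":0}]'; python3 - <<'E'
from chips import *
chips()
for c in ('top','scene'):
    print(c,[(np.round(r['xyz'],3).tolist(),round(r['confidence'],2)) for r in ctrl.mark_of(c,'cup')],[(np.round(r['xyz'],3).tolist(),round(r['confidence'],2)) for r in ctrl.mark_of(c,'mat')],[(np.round(r['xyz'],3).tolist(),round(r['confidence'],2)) for r in ctrl.mark_of(c,'chip0')])
    im,d=ctrl.get_image(c);P=cloud(c,d); m=(np.hypot(P[...,0]-.443,P[...,1]-.022)<.055)&(P[...,2]>.082)&(P[...,2]<.1)&(d>0); q=P[m]*1000
    if len(q)>5: print(c,'rim',len(q),q.min(0).round(1),q.max(0).round(1),cv2.minEnclosingCircle(q[:,:2].astype(np.float32)))
    if c=='top':
        k=(np.hypot(P[...,0]-.443,P[...,1]-.022)<.02)&(d>0); print('inside z',np.percentile(P[k][:,2],[5,50,95]).round(3),'colour',np.median(im[k],0))
        m=(np.hypot(P[...,0]-.4445,P[...,1]+.076)<.07)&(P[...,2]<.02); h=cv2.cvtColor(im,cv2.COLOR_RGB2HSV); 
        zz=P[...,2]; mm=m&(zz>.0025); qq=P[mm]*1000; print('mat',len(qq),cv2.minEnclosingCircle(qq[:,:2].astype(np.float32)),np.median(qq,0))
E
```

```text
time: 61.88
position: [0.439, 0.2484, 0.2453]
tool_rot: [-2.214, -2.223, 0.008]
ft_force: [-0.1, 0.6, -0.1]
grip_width: 0.976
grip_force: 0.0
scene blob [229. 205.] 29 [ 0.604 -0.052  0.061]
scene blob [251. 206.] 38 [0.59  0.001 0.061]
scene blob [246. 212.] 15 [ 0.618 -0.     0.062]
scene blob [188. 293.] 328 [ 0.841 -0.048  0.017]
top blob [262. 102.] 164 [ 0.834 -0.052  0.016]
top blob [251. 180.] 58 [ 0.604 -0.013  0.06 ]
top blob [265. 182.] 27 [ 0.598 -0.05   0.061]
top blob [246. 188.] 27 [0.582 0.    0.061]
top [([0.438, 0.016, -0.002], 0.81)] [([0.447, -0.073, -0.002], 0.85)] [([0.602, -0.052, 0.065], 0.62), ([0.6, -0.019, 0.061], 0.49), ([0.582, 0.004, 0.044], 0.43), ([0.62, -0.014, 0.053], 0.41), ([0.46, -0.221, 0.096], 0.37)]
top rim 103 [402.6  -9.6  82.6] [466.5  57.1  93.6] ((435.0175476074219, 23.307849884033203), 33.80263137817383)
inside z [0.    0.003 0.007] colour [ 49.  77. 110.]
mat 435 ((443.5188903808594, -76.75619506835938), 68.68391418457031) [441.00582174 -73.11047861   3.66433921]
scene [([0.438, 0.018, -0.0], 0.57), ([0.587, -0.002, 0.046], 0.44)] [] [([0.626, -0.013, 0.059], 0.58), ([0.585, -0.002, 0.048], 0.44), ([0.599, -0.05, 0.066], 0.44)]
scene rim 143 [403.2 -12.4  82. ] [471.7  54.8  92.1] ((437.5157165527344, 20.685928344726562), 34.91301345825195)
```

The cup is upright and empty, with four chips in the bowl. Regripping it to move it to the mat.

```bash
python3 -m crank '[{"tx":-45,"ty":0,"tz":0,"turn":0},{"tx":-95,"ty":0,"tz":0,"turn":0},{"tx":-145,"ty":0,"tz":10,"turn":0},{"tx":-190,"ty":-2,"tz":50,"turn":0},{"tx":-228,"ty":-2,"tz":100,"turn":0}]' 87 15;python3 -m crank '[{"tx":0,"ty":0,"tz":0,"turn":0},{"tx":0,"ty":0,"tz":0,"turn":0}]'; python3 -c "
from h import *
to([.437,.0205,.0285],0);fmid()"
```

```text
time: 63.0
position: [0.4392, 0.0175, 0.1471]
tool_rot: [-2.217, -2.219, -0.005]
ft_force: [1.4, -0.8, 0.4]
grip_width: 0.999
grip_force: 0.0
time: 63.25
position: [0.4388, 0.0196, 0.148]
tool_rot: [-2.216, -2.22, -0.001]
ft_force: [-0.4, -0.1, -0.5]
grip_width: 1.001
grip_force: 0.0
t63.25 tx 0.4 ty -1.4 tz 119.5 turn 0.02 (cur yaw 0.1)
scene 1 88 x [-8.9 11.4] y [50.9 56.3]
```

```bash
python3 -m crank '[{"tx":0,"ty":-1,"tz":40,"turn":0},{"tx":0,"ty":-1,"tz":80,"turn":0},{"tx":0,"ty":-1,"tz":110,"turn":0},{"tx":0,"ty":-1,"tz":119,"turn":0},{"tx":0,"ty":-1,"tz":119,"turn":0}]' 87 15;python3 -m crank '[{"tx":0,"ty":0,"tz":0,"turn":0},{"tx":0,"ty":0,"tz":0,"turn":0},{"tx":0,"ty":0,"tz":0,"turn":0},{"tx":0,"ty":0,"tz":0,"turn":0},{"tx":0,"ty":0,"tz":0,"turn":0}]' 50 15;python3 -m crank '[{"tx":0,"ty":0,"tz":0,"turn":0},{"tx":0,"ty":0,"tz":-3,"turn":0},{"tx":0,"ty":0,"tz":-12,"turn":0},{"tx":0,"ty":0,"tz":-25,"turn":0},{"tx":0,"ty":0,"tz":-25,"turn":0}]';  python3 -m crank '[{"tx":-15,"ty":1,"tz":0,"turn":0},{"tx":-40,"ty":3,"tz":0,"turn":0},{"tx":-65,"ty":5,"tz":0,"turn":0},{"tx":-85,"ty":8,"tz":0,"turn":0},{"tx":-96,"ty":8,"tz":0,"turn":0}]'; python3 - <<'E'
from h import *
to([.445,-.0755,.0325],0)
for c in ('scene','top'):
    im,d=ctrl.get_image(c);print(c,[(np.round(r['xyz'],3).tolist(),round(r['confidence'],2)) for r in ctrl.mark_of(c,'cup')])
E
```

```text
time: 63.98
position: [0.4375, 0.0199, 0.0289]
tool_rot: [-2.215, -2.222, 0.002]
ft_force: [-0.1, 0.3, 0.6]
grip_width: 1.0
grip_force: 0.0
time: 64.6
position: [0.4373, 0.0197, 0.0289]
tool_rot: [-2.215, -2.22, 0.0]
ft_force: [-1.0, 0.6, 5.4]
grip_width: 0.779
grip_force: 15.0
time: 65.22
position: [0.4379, 0.0198, 0.0543]
tool_rot: [-2.215, -2.221, -0.002]
ft_force: [-0.1, -0.0, -1.6]
grip_width: 0.776
grip_force: 15.0
time: 65.85
position: [0.4447, -0.0788, 0.0528]
tool_rot: [-2.219, -2.218, 0.004]
ft_force: [-0.2, -0.0, -2.3]
grip_width: 0.776
grip_force: 15.0
t65.85 tx 3.2 ty 0.4 tz 20.3 turn -0.00 (cur yaw -0.0)
scene [([0.452, -0.082, 0.027], 0.63)]
top []
```

```bash
python3 -m crank '[{"tx":0,"ty":0,"tz":8,"turn":0},{"tx":0,"ty":0,"tz":15,"turn":0},{"tx":0,"ty":0,"tz":19,"turn":0},{"tx":0,"ty":0,"tz":21,"turn":0},{"tx":0,"ty":0,"tz":21,"turn":0}]';python3 -m crank '[{"tx":0,"ty":0,"tz":0.5,"turn":0},{"tx":0,"ty":0,"tz":0.5,"turn":0}]'
```

```text
time: 66.68
position: [0.4449, -0.0763, 0.0326]
tool_rot: [-2.214, -2.219, 0.003]
ft_force: [-4.1, 1.1, 8.6]
grip_width: 0.777
grip_force: 15.0
time: 66.92
position: [0.4449, -0.0761, 0.0324]
tool_rot: [-2.214, -2.219, 0.003]
ft_force: [-6.1, 1.4, 13.4]
grip_width: 0.774
grip_force: 15.0
```

```bash
python3 -m crank '[{"tx":0,"ty":0,"tz":-1,"turn":0},{"tx":0,"ty":0,"tz":-1,"turn":0},{"tx":0,"ty":0,"tz":-1,"turn":0},{"tx":0,"ty":0,"tz":-1,"turn":0},{"tx":0,"ty":0,"tz":-1,"turn":0}]' 86 10; python3 -m crank '[{"tx":0,"ty":0,"tz":-30,"turn":0},{"tx":0,"ty":0,"tz":-80,"turn":0},{"tx":0,"ty":0,"tz":-140,"turn":0},{"tx":0,"ty":0,"tz":-190,"turn":0},{"tx":0,"ty":0,"tz":-200,"turn":0}]';python3 -m crank '[{"tx":50,"ty":0,"tz":0,"turn":0},{"tx":100,"ty":0,"tz":0,"turn":0},{"tx":150,"ty":0,"tz":0,"turn":0},{"tx":200,"ty":0,"tz":0,"turn":0},{"tx":250,"ty":0,"tz":0,"turn":0}]'; python3 - <<'E'
from con import *
from chips import chips
for c in ('top','scene'):
    im,d=ctrl.get_image(c);P=cloud(c,d)
    for q in ('cup','mat','switch_tip','bird0','weight','brush'): print(c,q,[(np.round(r['xyz'],3).tolist(),round(r['confidence'],2)) for r in ctrl.mark_of(c,q)])
    m=(np.hypot(P[...,0]-.445,P[...,1]+.076)<.055)&(P[...,2]>.086)&(P[...,2]<.104)&(d>0); q=P[m]*1000
    if len(q)>5: print(c,'rim',len(q),q.min(0).round(1),q.max(0).round(1),cv2.minEnclosingCircle(q[:,:2].astype(np.float32)))
    f=im.astype(int); m=(f[...,0]>110)&(f[...,1]<60)&(P[...,2]>.1)&(P[...,2]<.16)&(P[...,1]<-.2)&(d>0); q=P[m]; print(c,'ball',len(q),q.mean(0).round(4),q.min(0).round(3),q.max(0).round(3))
    boxy3(c)
chips(); print(st()[1])
E
```

```text
time: 67.55
position: [0.4451, -0.0765, 0.0325]
tool_rot: [-2.215, -2.221, 0.002]
ft_force: [0.4, 1.0, -0.5]
grip_width: 0.984
grip_force: 0.0
time: 68.18
position: [0.4479, -0.077, 0.2357]
tool_rot: [-2.218, -2.222, -0.007]
ft_force: [0.7, 0.5, -0.2]
grip_width: 0.986
grip_force: 0.0
time: 68.8
position: [0.4448, 0.174, 0.2318]
tool_rot: [-2.216, -2.22, 0.005]
ft_force: [1.2, -0.6, 0.4]
grip_width: 0.989
grip_force: 0.0
top cup [([0.446, -0.074, 0.001], 0.73), ([0.548, -0.323, 0.057], 0.34)]
top mat [([0.442, -0.075, 0.001], 0.57)]
top switch_tip [([0.407, -0.335, 0.131], 0.43)]
top bird0 [([0.673, -0.002, 0.046], 0.74), ([0.615, 0.026, 0.082], 0.59)]
top weight [([0.718, -0.197, -0.001], 0.96)]
top brush [([0.703, 0.203, 0.0], 0.8), ([0.445, -0.077, -0.001], 0.42)]
top rim 103 [ 408.5 -104.8   86. ] [474.7 -40.   96.6] ((442.11578369140625, -72.48090362548828), 33.62785339355469)
top ball 60 [ 0.4075 -0.3324  0.1387] [ 0.398 -0.344  0.13 ] [ 0.417 -0.324  0.145]
top red 25 x 73.6 y -33.5 z 60.3 xrange 64.0 85.0
top yellow 15 x 53.5 y -33.2 z 63.3 xrange 47.0 62.0
top blue 16 x 73.9
[... 467 characters left out ...]
75, -73.94707489013672), 35.598304748535156)
scene ball 29 [ 0.4162 -0.3313  0.1379] [ 0.408 -0.339  0.131] [ 0.423 -0.322  0.144]
scene red 26 x 74.2 y -35.4 z 61.8 xrange 61.0 86.0
scene yellow 18 x 54.7 y -35.9 z 64.5 xrange 44.0 65.0
scene blue 9 x 75.3 y 30.0 z 62.5 xrange 67.0 83.0
scene blob [229. 205.] 28 [ 0.605 -0.051  0.061]
scene blob [251. 206.] 39 [0.59  0.001 0.061]
scene blob [246. 211.] 16 [0.638 0.005 0.083]
scene blob [187. 292.] 334 [ 0.841 -0.05   0.017]
top blob [262. 102.] 171 [ 0.833 -0.052  0.016]
top blob [251. 180.] 60 [ 0.604 -0.013  0.061]
top blob [265. 182.] 27 [ 0.598 -0.05   0.061]
top blob [246. 188.] 29 [0.583 0.001 0.06 ]
[0.44543954 0.17294783 0.23326856]
```

Cup centred on the mat, pointer on red (−33.2 against −33.5), bystanders in place. Last the lever: its pivot is at about (0.433,−0.337), so I push the ball from the robot side along the box's +x with closed fingers.

```bash
python3 -m crank '[{"tx":-55,"ty":5,"tz":0,"turn":0},{"tx":-115,"ty":10,"tz":0,"turn":0},{"tx":-175,"ty":15,"tz":0,"turn":0},{"tx":-235,"ty":20,"tz":0,"turn":0},{"tx":-290,"ty":25,"tz":0,"turn":0}]' 0 15;python3 -m crank '[{"tx":-50,"ty":0,"tz":0,"turn":0},{"tx":-90,"ty":-25,"tz":0,"turn":1},{"tx":-135,"ty":-50,"tz":0,"turn":2},{"tx":-175,"ty":-75,"tz":0,"turn":2.3},{"tx":-208,"ty":-98,"tz":0,"turn":2.3}]';python3 -m crank '[{"tx":0,"ty":0,"tz":0,"turn":0},{"tx":0,"ty":0,"tz":0,"turn":0}]'; python3 -c "
from h import *
s=st()[0];print(s['joint_positions'].round(2));to([.372,-.3245,.0975],-11.4)"
```

```text
time: 70.32
position: [0.471, -0.1192, 0.2325]
tool_rot: [-2.216, -2.22, -0.001]
ft_force: [1.9, 0.2, 0.5]
grip_width: 0.502
grip_force: 0.0
time: 70.95
position: [0.3724, -0.3268, 0.2324]
tool_rot: [-2.428, -1.986, 0.001]
ft_force: [0.8, 0.7, -0.7]
grip_width: 0.018
grip_force: 0.0
time: 71.2
position: [0.3739, -0.3246, 0.2323]
tool_rot: [-2.427, -1.988, 0.001]
ft_force: [-0.3, -0.1, 0.6]
grip_width: 0.009
grip_force: 0.0
[-0.65 -0.18  1.21  1.81  0.17  1.4   0.33]
t71.20 tx -0.6 ty -1.3 tz 134.8 turn 0.01 (cur yaw -11.4)
```

```bash
python3 -m crank '[{"tx":0,"ty":-5,"tz":40,"turn":0},{"tx":0,"ty":-5,"tz":80,"turn":0},{"tx":0,"ty":-5,"tz":115,"turn":0},{"tx":0,"ty":-5,"tz":134,"turn":0},{"tx":0,"ty":-5,"tz":134,"turn":0}]';python3 -m crank '[{"tx":0,"ty":10,"tz":0,"turn":0},{"tx":0,"ty":20,"tz":-2,"turn":0},{"tx":0,"ty":30,"tz":-4,"turn":0},{"tx":0,"ty":40,"tz":-4,"turn":0},{"tx":0,"ty":50,"tz":-3,"turn":0}]';python3 -m crank '[{"tx":0,"ty":5,"tz":1,"turn":0},{"tx":0,"ty":10,"tz":2,"turn":0},{"tx":0,"ty":13,"tz":2,"turn":0},{"tx":0,"ty":13,"tz":2,"turn":0}]'; python3 - <<'E'
from con import *
for c in ('scene','top'):
    im,d=ctrl.get_image(c);P=cloud(c,d);f=im.astype(int); m=(f[...,0]>110)&(f[...,1]<60)&(P[...,2]>.1)&(P[...,2]<.16)&(P[...,1]<-.2)&(d>0); q=P[m]
    if len(q): print(c,'ball',len(q),q.mean(0).round(4),((q[:,:2].mean(0)-C)@np.stack([EX,EY],1)*1000).round(1))
s,p,_=st();print('tcp box',((p[:2]-C)@np.stack([EX,EY],1)*1000).round(1),p[2])
E
```

```text
time: 71.82
position: [0.3677, -0.3221, 0.0969]
tool_rot: [-2.423, -1.988, 0.007]
ft_force: [0.1, 0.6, 0.7]
grip_width: 0.006
grip_force: 0.0
time: 72.45
position: [0.418, -0.334, 0.1012]
tool_rot: [-2.427, -1.988, 0.002]
ft_force: [-1.3, 0.5, 1.5]
grip_width: 0.008
grip_force: 0.8
time: 72.95
position: [0.43, -0.3363, 0.0989]
tool_rot: [-2.427, -1.987, 0.003]
ft_force: [-0.1, 0.2, -0.9]
grip_width: 0.01
grip_force: 0.0
scene ball 32 [ 0.4563 -0.3404  0.1425] [ -6.2 -67. ]
tcp box [-32.7 -68.1] 0.0990669137057893
```

```bash
python3 -m crank '[{"tx":0,"ty":4,"tz":0,"turn":0},{"tx":0,"ty":8,"tz":1,"turn":0},{"tx":0,"ty":10,"tz":1,"turn":0},{"tx":0,"ty":10,"tz":1,"turn":0}]'; python3 -m crank '[{"tx":0,"ty":2,"tz":0,"turn":0},{"tx":0,"ty":2,"tz":0,"turn":0}]';python3 - <<'E'
from con import *
for c in ('scene','top'):
    im,d=ctrl.get_image(c);P=cloud(c,d);f=im.astype(int); m=(f[...,0]>110)&(f[...,1]<60)&(P[...,2]>.1)&(P[...,2]<.16)&(P[...,1]<-.2)&(d>0); q=P[m]
    if len(q): print(c,'ball',len(q),q.mean(0).round(4),((q[:,:2].mean(0)-C)@np.stack([EX,EY],1)*1000).round(1))
s,p,_=st();print('tcp box',((p[:2]-C)@np.stack([EX,EY],1)*1000).round(1),p[2],s['ft_force'])
E
```

```text
time: 73.55
position: [0.4396, -0.3382, 0.0977]
tool_rot: [-2.427, -1.987, 0.003]
ft_force: [-1.0, 1.6, 0.2]
grip_width: 0.003
grip_force: 0.6
time: 73.8
position: [0.4397, -0.3382, 0.0976]
tool_rot: [-2.425, -1.984, 0.005]
ft_force: [-5.3, 2.7, 3.1]
grip_width: 0.003
grip_force: 2.9
scene ball 33 [ 0.4667 -0.3418  0.1384] [  4.3 -66.3]
tcp box [-22.8 -68.1] 0.09758670909209773 [-4.79608547  1.60071078  2.25904181]
```

```bash
python3 -m crank '[{"tx":0,"ty":2,"tz":0,"turn":0},{"tx":0,"ty":2,"tz":0,"turn":0}]'; python3 -m crank '[{"tx":0,"ty":-10,"tz":0,"turn":0},{"tx":0,"ty":-35,"tz":0,"turn":0},{"tx":0,"ty":-50,"tz":-40,"turn":0},{"tx":0,"ty":-50,"tz":-90,"turn":0},{"tx":0,"ty":-50,"tz":-130,"turn":0}]'; python3 -m crank '[{"tx":50,"ty":20,"tz":0,"turn":0},{"tx":105,"ty":40,"tz":0,"turn":0},{"tx":160,"ty":60,"tz":0,"turn":0},{"tx":215,"ty":80,"tz":0,"turn":0},{"tx":270,"ty":90,"tz":0,"turn":0}]'; python3 - <<'E'
from con import *
for c in ('scene','top'):
    im,d=ctrl.get_image(c);P=cloud(c,d);f=im.astype(int); m=(f[...,0]>110)&(f[...,1]<60)&(P[...,2]>.1)&(P[...,2]<.16)&(P[...,1]<-.2)&(d>0); q=P[m]
    if len(q): print(c,'ball',len(q),q.mean(0).round(4),((q[:,:2].mean(0)-C)@np.stack([EX,EY],1)*1000).round(1))
    for n in ('switch_tip','cup','bird0'): print(n,[(np.round(r['xyz'],3).tolist(),round(r['confidence'],2)) for r in ctrl.mark_of(c,n)])
    boxy3(c)
E
```

```text
time: 74.15
position: [0.4398, -0.3382, 0.0975]
tool_rot: [-2.423, -1.981, 0.007]
ft_force: [-10.2, 4.7, 5.8]
grip_width: 0.002
grip_force: 5.3
time: 74.78
position: [0.3958, -0.33, 0.2302]
tool_rot: [-2.429, -1.989, -0.003]
ft_force: [1.0, 0.9, 0.5]
grip_width: 0.002
grip_force: 0.0
time: 75.4
position: [0.5383, -0.0807, 0.2287]
tool_rot: [-2.428, -1.989, -0.001]
ft_force: [1.3, -0.7, 0.1]
grip_width: 0.007
grip_force: 0.0
scene ball 29 [ 0.467  -0.3421  0.1376] [  4.6 -66.5]
switch_tip [([0.464, -0.347, 0.13], 0.5)]
cup [([0.453, -0.077, 0.007], 0.65), ([0.531, -0.324, 0.068], 0.21)]
bird0 [([0.672, -0.008, 0.046], 0.91), ([0.628, -0.001, 0.046], 0.43)]
scene red 25 x 73.8 y -35.8 z 61.5 xrange 61.0 86.0
scene yellow 17 x 54.9 y -36.0 z 64.3 xrange 42.0 64.0
scene blue 9 x 74.3 y 29.3 z 62.2 xrange 68.0 84.0
top ball 59 [ 0.4587 -0.3428  0.1386] [ -3.3 -68.8]
switch_tip [([0.462, -0.342, 0.13], 0.57)]
cup [([0.444, -0.077, -0.001], 0.49)]
bird0 [([0.613, 0.024, 0.081], 0.89), ([0.669, -0.003, 0.045], 0.83)]
top red 24 x 73.9 y -33.7 z 59.6 xrange 64.0 85.0
top yellow 15 x 53.5 y -33.4 z 62.6 xrange 47.0 62.0
```

```bash
python3 -c "
from bench import ctrl
print(ctrl.close_job())"
```

```text
the job is handed in; nothing more can be done
None
```

I handed the job in with all five steps done in order (pointer on red, both birds and all four chips in the bowl, empty cup upright on the mat, lever fully over), but one bird was knocked over in the bowl while the robot was away and I left it on its side, and I viewed 16 pictures, over the limit of 14.

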